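# Weigh a cup of acorns

## Robot

A 6-joint arm with a two-finger parallel gripper is mounted at the origin on the work surface. World frame = base frame: x ahead of the robot, y to its left, z up, the work surface at z = 0. Lengths are in m, angles in rad, forces in N, time in s.
With the tool pointing down it reaches from about 0.25 to 0.775 m from the base axis. Payload 4 kg.
Tool frame: the origin (TCP) lies between the finger pads; the fingertips stand 14 mm ahead of it and the grasp point (between the pads) lies 5 mm behind it (ctrl.tip_extent is the distance from the TCP to the fingertips, in m); z points along the fingers, y is the direction in which the jaws open and shut (so a half turn about z gives the same grasp; the last joint's range is limited). The gripper opens to 94 mm and grips with 3 to 60 N. Pads are 16 mm wide; open, the fingers measure 119 mm over their backs; the gripper's body (75 mm by 177 mm) begins 78 mm behind the grasp point.
Start: joints at [1.098, 0.087, 1.371, -0, 1.684, -0.103], TCP at [0.199, 0.513, 0.22] pointing down, gripper open.
Joint ranges: [-3.1, 3.1], [-0.76, 2.03], [0.27, 2.55], [-1.08, 4.22], [0.17, 2.65], [-2.57, 2.57]. Speed limits (rad/s): [2.79, 2.79, 3.14, 3.14, 3.14, 3.14].

## Interface

Orientations are given as a 3x3 rotation matrix whose columns are the frame's x, y, z axes.
In Python, from station import read_state, viewer, ticket, ctrl gives the robot as it stands. The module is installed in compiled form; this text tells all that it offers.
- The arm moves only by the tool carry_out, never from a script. Its argument "deltas" is a list of rows, each an object with "delta_pos": the shift along the tool's x, y, z in cm, a list of three; "angular": the turn, a rotation vector about the tool's x, y, z in degrees, a list of three; "grip": the finger opening in cm, from 0 to 9.4. In form: [{"delta_pos": [dx, dy, dz], "angular": [wx, wy, wz], "grip": grip}, ...]. A call has 1 to 5 rows; each row shifts and turns the commanded pose from where the row before left it, along the tool's axes as they then stand; what a row does not reach is not made up. A row lasts 1/12 s, in which the tool goes at most 41.7 mm and 7.16 degrees, less where a joint would pass 70% of its speed; a pose out of reach is approached as far as the arm can. A call with a gripper value outside its range is refused whole. The fingers move at their own pace and stop on an object; "newtons" is the grip in N (left out, the last holds). Time passes only in rows, so rows that do not move let the fingers close. It gives the time, the measured TCP pose, the force and the opening at its end, in the units of the state.
- read_state(): the state, without advancing time (a new reading comes with each control period).
- viewer.grab_frame(name): name is "scene" or "top"; returns (picture, depth): 400x640x3 uint8, red, green, blue; 400x640 float32, m along the optical axis (not along the pixel's ray), 0 where there is no reading.
- viewer.camera_info(name): a dict with "intrinsics" (3x3 intrinsics, pixels), "k1" (the pictures are not rectified: a ray, as slopes to the right and down, at radius r is drawn at 1 + k1 r^2 times it, then the intrinsics apply), "cam_to_world" (4x4, takes a point from camera to world coordinates). Camera axes: x right, y up, looking along -z (the intrinsics and any distortion apply to the point x, -y, -z); pixel columns grow to the right and rows downward; lengths in m; the calibration is good to about 2 mm. A picture is of the moment at which its call begins. camera_info takes no time and is no camera call.
- ticket.finish_job(): hands the job in, once; it reports no verdict.
The state is a dict: "clock": time; "joint_positions": joint angles; "dq": joint speeds; "tau": joint torques, N m; "eef_pos": TCP position; "tool_rot": TCP orientation; "ft_force": force on the tool from outside, world axes, zero at the start; "ft_torque": the same for the moment, N m; "width": finger opening in m.
Only numpy, scipy, OpenCV 4.12 (cv2) and the standard library are available. Lean on these libraries where they do the work, as an engineer would, in place of code of your own. Each camera call takes 0.05 s, during which the arm holds its last target. There are 200 camera calls.

## Task

Tare the balance by pressing its larger button all the way down (leave the smaller power button alone), then take the cup of acorns out of its reclining stand and pour all seven acorns into the weighing bowl. Lay the empty cup back home in the stand as it was, and leave the stack of spare cups and the marker pen where they are.

Things in the scene. Friction and masses are not known exactly. Their poses are not given: they have to be found in the camera images.
- cup_center (a point): the sample cup: plain white plastic, straight-sided, round, outer diameter 60 mm, 75 mm long, wall 3 mm, floor 4 mm, 48 to 84 g empty; it lies back in the stand with the seven acorns in it. The point is the cup's middle, on its axis, 37.5 mm from underside and mouth; z runs along the axis from the floor out through the mouth.
- stand_seat (a point): where the middle of the cup is when it is home in the stand, 75 mm above the table. Axes: z up; x is the horizontal direction to which the mouth leans; y across. The home cup's axis leans 40 degrees from vertical towards this +x. Its two sides (+y and -y) and its upper side (-x, up) are free for fingers.
- stand: the reclining cup stand of bent aluminium sheet, fixed; base 150 x 80 x 4 mm; origin under the seat point, on the table, axes as the seat's. The cup's floor rests on a ledge square to its axis, its side on a 62 mm wide back plate under it (+x side) that stops 7 mm short of the mouth. Two rails 8 mm high, 50 mm apart on the plate keep the cup from rolling.
- bowl_floor (a point): the weighing bowl, plain steel, fixed on the pan of the laboratory balance. The point is the centre of the bowl's inner floor, 67 mm above the table; z up, x points to the balance's rear, so the buttons and display lie on its -x side. Inner diameter about 85 mm at the floor, 122 mm at the rim.
- bowl_rim (a point): centre of the bowl's mouth, level with the rim, 113 mm above the table; outer rim diameter 128 mm. Axes as for bowl_floor.
- tare_top (a point): top centre of the tare button, the larger of the two round white buttons on the balance's front deck (cap diameter 26 mm, in a 42 mm round housing), 73 mm above the table, 112 mm in front (-x) of the bowl's centre and 62 mm to its +y. The display lies between the two buttons.
- tare (a joint): travel of the tare button in m: 0 as it stands, 0.006 fully down. It springs back; fully down takes 5 N, straight down.
- power (a joint): travel of the power button in m, the smaller of the two (cap diameter 14 mm, housing 30 mm), at the bowl's -y side, 124 mm from the tare button: 0 as it stands, 0.006 fully down. Not to be pressed.
- cup_stack_center (a point): a stack of spare empty white cups, standing upright between stand and balance towards the back: largest diameter 79 mm, about 140 mm tall; the point is on its axis, 65 mm above the table. A bystander.
- marker: a black marker pen lying on the table between stand and balance, 140 mm long, 14 mm thick; origin under its middle, x along it. A bystander.
- acorn0_center (a point): the first of seven like brown acorns, 18 mm thick and about 24 mm long, 10 g; the point is its centre, z along its length.
- acorn1_center (a point): the second of seven like brown acorns, 18 mm thick and about 24 mm long, 10 g; the point is its centre, z along its length.
- acorn2_center (a point): the third of seven like brown acorns, 18 mm thick and about 24 mm long, 10 g; the point is its centre, z along its length.
- acorn3_center (a point): the fourth of seven like brown acorns, 18 mm thick and about 24 mm long, 10 g; the point is its centre, z along its length.
- acorn4_center (a point): the fifth of seven like brown acorns, 18 mm thick and about 24 mm long, 10 g; the point is its centre, z along its length.
- acorn5_center (a point): the sixth of seven like brown acorns, 18 mm thick and about 24 mm long, 10 g; the point is its centre, z along its length.
- acorn6_center (a point): the seventh of seven like brown acorns, 18 mm thick and about 24 mm long, 10 g; the point is its centre, z along its length.
- cup_rim (a point): centre of the cup's mouth, on its axis, 37.5 mm from the cup's middle. Axes as for cup_center.
Things that resemble listed ones, but are neither listed nor needed, are in the scene too. Leave any pink or purple look-alike of the part that bears cup_center alone.

How it is judged:
On the way, in this order (a step that is already met when the one before it is completed fails the run):
1. the tare button is pressed while the cup still lies in the stand (value of joint tare above 0.0045 m and distance between cup_center and stand_seat below 0.02 m).
2. the cup is lifted clear of the stand (distance between cup_center and stand_seat above 0.06 m), for 0.1 s.
3. all seven acorns lie in the bowl while the cup is away from its stand (horizontal distance between each of acorn0_center, acorn1_center, acorn2_center, acorn3_center, acorn4_center, acorn5_center, acorn6_center and bowl_floor below 0.058 m and z of each of acorn0_center, acorn1_center, acorn2_center, acorn3_center, acorn4_center, acorn5_center, acorn6_center in the frame of bowl_floor below 0.046 m and distance between cup_center and stand_seat above 0.06 m), for 0.2 s.
At the end, for the whole second after the job is handed in: All seven acorns lie in the bowl (centres within 58 mm of its axis, under 46 mm above its floor); the cup is home: its middle within 12 mm of the seat point, its axis 30 to 50 degrees from vertical, mouth leaning to the stand's +x; the tare button is let go (horizontal distance between each of acorn0_center, acorn1_center, acorn2_center, acorn3_center, acorn4_center, acorn5_center, acorn6_center and bowl_floor below 0.058 m and z of each of acorn0_center, acorn1_center, acorn2_center, acorn3_center, acorn4_center, acorn5_center, acorn6_center in the frame of bowl_floor below 0.046 m and distance between cup_center and stand_seat below 0.012 m and angle between cup_center's own z axis and vertical between 0.52 and 0.87 rad and x of cup_rim in the frame of stand_seat above 0.01 m and value of joint tare below 0.002 m); the robot touches nothing.
It fails at once if the power button is pressed (more than 3 mm) (value of joint power above 0.003 m).
It fails at once if the cup stack or the marker is shifted by more than 30 mm (distance of any of cup_stack_center, marker from where it was at the start of the episode above 0.03 m).
It also fails if it takes over 64 s, if anything falls off the work surface, if the arm or the gripper's body presses on something with over 40 N, if the wrist force passes 120 N, or if a joint passes its speed limit or range.

## Working session

There is one attempt and no reset: what is moved stays moved. The work goes in short steps, Python scripts to look and compute and a tool call to move; the robot and the scene stay as the last step left them, time stands still between calls to the robot, and variables do not carry over. Pictures are saved under pics/ and viewed, about 8 in all and at most 12, crops included, and the job is handed in when it is done.

Besides the shell and the picture viewer there is one more tool, called after ">>>" as name(argument=value, ...) on one line, values as JSON. carry_out: Moves the arm, as the interface text tells. Its arguments: {"type":"object","properties":{"deltas":{"type":"array","items":{"type":"object","properties":{"delta_pos":{"type":"array","items":{"type":"number"}},"angular":{"type":"array","items":{"type":"number"}},"grip":{"type":"number"}}}},"newtons":{"type":"number"}},"required":["deltas"]}

```bash
mkdir -p pics; cat > h.py <<'E'
import numpy as np, cv2
from station import read_state, viewer, ticket, ctrl
def grab(n, f=None):
    im,d=viewer.grab_frame(n)
    if f: cv2.imwrite('pics/'+f, im[:,:,::-1])
    return im,d
def rays(n,uv):
    c=viewer.camera_info(n);K=np.array(c['intrinsics'],float);k=c['k1'];T=np.array(c['cam_to_world'])
    uv=np.atleast_2d(np.array(uv,float))
    d=np.c_[(uv[:,0]-K[0,2])/K[0,0],(uv[:,1]-K[1,2])/K[1,1]]
    r=np.linalg.norm(d,axis=1);x=r.copy()
    for _ in range(20): x=r/(1+k*x*x)
    d=d*(x/np.maximum(r,1e-9))[:,None]
    return T[:3,3],np.c_[d[:,0],-d[:,1],-np.ones(len(d))]@T[:3,:3].T   # unit depth rays
def plane(n,uv,z):
    o,v=rays(n,uv); return o+v*((z-o[2])/v[:,2])[:,None]
def deproj(n,uv,d):
    o,v=rays(n,uv); uv=np.atleast_2d(uv).astype(int); return o+v*d[uv[:,1],uv[:,0]][:,None]
E
python3 - <<'E'
from h import *
for n in('scene','top'):
    im,d=grab(n,n+'0.png'); np.savez(n+'0.npz',im=im,d=d); c=viewer.camera_info(n); print(n,c)
s=read_state(); print(s['clock'],s['eef_pos'],s['tool_rot'],s['ft_force'],s['width'],ctrl.tip_extent)
E
```

```text
scene {'intrinsics': array([[417.3722337 ,   0.        , 317.95510072],
       [  0.        , 417.3722337 , 200.51588154],
       [  0.        ,   0.        ,   1.        ]]), 'k1': 0.022936771574324378, 'cam_to_world': array([[ 0.59834105, -0.66706978,  0.44385346,  0.90367992],
       [ 0.80117257,  0.49083564, -0.34234907, -0.26973729],
       [ 0.01051162,  0.56044472,  0.82812513,  0.77443927],
       [ 0.        ,  0.        ,  0.        ,  1.        ]])}
top {'intrinsics': array([[458.86705848,   0.        , 317.98535755],
       [  0.        , 458.86705848, 196.32942248],
       [  0.        ,   0.        ,   1.        ]]), 'k1': -0.005420935746111631, 'cam_to_world': array([[-0.09680248,  0.96645132, -0.23790991,  0.29162583],
       [-0.99530213, -0.09440896,  0.02146208,  0.02225892],
       [-0.00171877,  0.23886982,  0.97105008,  1.14110408],
       [ 0.        ,  0.        ,  0.        ,  1.        ]])}
0.1 [0.19857844 0.51240503 0.21842322] [[-9.32394453e-01  3.61441176e-01 -9.27457055e-04]
 [ 3.61442292e-01  9.32392835e-01 -1.75247218e-03]
 [ 2.31338708e-04 -1.96921754e-03 -9.99998034e-01]] [0.09712078 0.48864913 0.10805981] 0.0941036290624101 0.014
```

View pics/scene0.png

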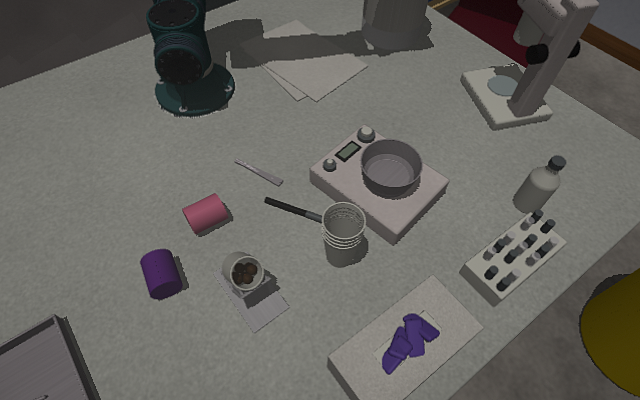

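View pics/top0.png

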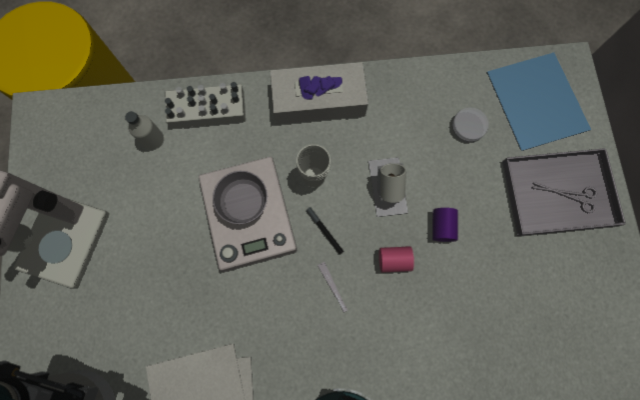

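The scene view shows the cup of acorns at (245,270), the tare button (larger) at (366,133), the power button at (330,165), the stack at (343,232) and the marker at (295,210). The top view has the cup at (392,183), the bowl at (240,198), the tare button at (229,253), the power button at (280,239) and the marker at (325,231).

Candidates for the cup:
- The white one with acorns, scene (245,270): it fits, as it lies in the stand and holds acorns.
- The pink cylinder (206,214) and the purple cylinder (160,273): look-alikes, to be left alone.
- The white stack (343,232): a bystander.

I'll confirm the choice in an enlarged crop.

```bash
python3 - <<'E'
from h import *
S=np.load('scene0.npz');T=np.load('top0.npz')
a=cv2.resize(S['im'][235:335,205:305],None,fx=4,fy=4,interpolation=cv2.INTER_CUBIC)
b=cv2.resize(T['im'][140:230,345:435],(400,400),interpolation=cv2.INTER_CUBIC)
im=np.clip(np.hstack([a,b]).astype(float)*1.5,0,255).astype(np.uint8)
cv2.imwrite('pics/crop1.png',im[:,:,::-1])
def f(n,uv,d): 
    for p,q in zip(uv,deproj(n,uv,d)): print(n,p,q.round(4))
f('top',[(229,253),(280,239),(240,198),(255,245),(313,160),(325,231),(392,185),(392,166),(378,164),(392,210)],T['d'])
f('scene',[(366,133),(330,165),(390,178),(245,270),(262,315)],S['d'])
# buttons: circle on T at z=.073; bowl rim
print(plane('top',[(229,253)],.073),plane('scene',[(366,130)],.073))
E
```

```text
top (229, 253) [0.4377 0.2173 0.0767]
top (280, 239) [0.4589 0.097  0.0764]
top (240, 198) [0.57   0.1866 0.0629]
top (255, 245) [0.4529 0.1581 0.0603]
top (313, 160) [0.653  0.0015 0.0504]
top (325, 231) [ 0.4776 -0.0114  0.0155]
top (392, 185) [ 0.5569 -0.1764  0.1007]
top (392, 166) [ 0.61   -0.1872  0.0779]
top (378, 164) [ 0.6419 -0.1668  0.0014]
top (392, 210) [ 5.172e-01 -1.867e-01  5.000e-04]
scene (366, 133) [0.4465 0.2167 0.0773]
scene (330, 165) [0.4686 0.0968 0.0722]
scene (390, 178) [0.5711 0.178  0.0714]
scene (245, 270) [ 0.5645 -0.176   0.0587]
scene (262, 315) [ 0.6374 -0.1911  0.0077]
[[0.43823872 0.21796536 0.073     ]] [[0.43660422 0.22578313 0.073     ]]
```

View pics/crop1.png

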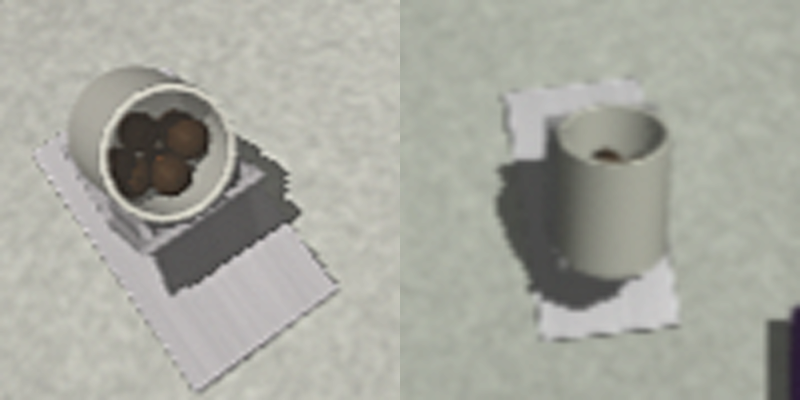

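The crop confirms it: a plain white cup with acorns in the stand. Base plate corners are at about (290,307), (254,332) and (214,273) in the scene view, and at (368,162), (399,158), (377,216) and (407,213) in the top view. Next I'll measure precisely.

```bash
cat > m.py <<'E'
from h import *
from scipy.optimize import least_squares
S=np.load('scene0.npz');T=np.load('top0.npz')
def cloud(n,D):
    vv,uu=np.mgrid[0:400,0:640]; uv=np.c_[uu.ravel(),vv.ravel()]
    p=deproj(n,uv,D); p[D.ravel()==0]=np.nan; return uv,p
c1=plane('top',[(368.2,161.8),(399,158),(407.5,213),(377,216.5)],.004)
c2=plane('scene',[(289.5,307.5),(253.75,332.5),(213.75,273)],.004)
print('base top',c1.round(4).tolist(),'ctr',c1.mean(0)); print('scene',c2.round(4).tolist(), 'ctr',(c2[0]+c2[2])/2, 'len',np.linalg.norm(c2[1]-c2[2]),np.linalg.norm(c2[0]-c2[1]))
d=c1[:2].mean(0)-c1[2:].mean(0);print('yaw top',np.degrees(np.arctan2(d[1],d[0])),np.linalg.norm(d));d=c2[1]-c2[2];print('yaw scene',np.degrees(np.arctan2(d[1],d[0])))
def cyl(P,yaw,free):
    def f(x):
        y,t=x[2],x[3]; a=np.array([np.sin(t)*np.cos(y),np.sin(t)*np.sin(y),np.cos(t)])
        q=P-np.array([x[0],x[1],.075]); return np.linalg.norm(q-np.outer(q@a,a),axis=1)-.030
    r=least_squares(f,[.57,-.18,yaw,np.radians(40)],loss='soft_l1',f_scale=.003); return r
A=[]
for n,D in(('top',T['d']),('scene',S['d'])):
    uv,p=cloud(n,D)
    m=(p[:,2]>.06)&(abs(p[:,0]-.56)<.07)&(abs(p[:,1]+.18)<.05)
    if n=='top':
        m&=(uv[:,1]>172)
    else: m&=False
    A.append(p[m])
P=np.vstack(A);r=cyl(P,0,1);print('cyl',len(P),r.x[:2],np.degrees(r.x[2:]),np.sqrt(np.mean(r.fun**2)))
y,t=r.x[2:];a=np.array([np.sin(t)*np.cos(y),np.sin(t)*np.sin(y),np.cos(t)]);s=(P-np.array([*r.x[:2],.075]))@a;print('axial',np.percentile(s,[1,99]))
# bowl rim circle
for n,D in(('top',T['d']),('scene',S['d'])):
    uv,p=cloud(n,D)
    m=(abs(p[:,2]-.113)<.006)&(np.hypot(p[:,0]-.57,p[:,1]-.187)<.075)
    q=p[m];e=cv2.fitEllipse(uv[m].astype(np.float32)); pc=plane(n,[e[0]],.113)
    f=least_squares(lambda x:np.hypot(q[:,0]-x[0],q[:,1]-x[1])-x[2],[.57,.187,.062],loss='soft_l1',f_scale=.003)
    print('rim',n,m.sum(),f.x,'ell',e[0],pc)
    for nm,c,rad in(('tare',(.44,.217),.03),('power',(.46,.097),.02),('stack',(.66,.0),.05)):
        m=(p[:,2]>.069)&(np.hypot(p[:,0]-c[0],p[:,1]-c[1])<rad); k=p[m]
        print(n,nm,m.sum(),np.nanmean(k,0).round(4),np.nanmax(k,0).round(4),np.nanmin(k,0).round(4))
# all heights on the marker / stack
E
python3 m.py
```

```text
base top [[0.6495, -0.1418, 0.004], [0.652, -0.2229, 0.004], [0.505, -0.224, 0.004], [0.5035, -0.1461, 0.004]] ctr [ 0.57753298 -0.18367176  0.004     ]
scene [[0.655, -0.1412, 0.004], [0.6547, -0.2202, 0.004], [0.5073, -0.2218, 0.004]] ctr [ 0.58115598 -0.18152474  0.004     ] len 0.1473404100501743 0.0790271299265872
yaw top 1.056759336395058 0.14654742693923556
yaw scene 0.6268100689370241
cyl 692 [ 0.57086308 -0.18255113] [ 0.69448857 39.91960769] 0.0028690475295080095
axial [-0.03725518  0.03611061]
rim top 276 [0.56057427 0.17968157 0.0608083 ] ell (239.72512817382812, 197.16839599609375) [[0.55908597 0.17944713 0.113     ]]
top tare 104 [0.4393 0.2202 0.0746] [0.4549 0.2375 0.0801] [0.4272 0.2061 0.069 ]
top power 33 [0.4607 0.1007 0.0742] [0.4719 0.1071 0.0788] [0.4523 0.091  0.0691]
top stack 418 [0.6495 0.0026 0.1093] [0.6634 0.0416 0.1439] [ 0.6222 -0.0343  0.0691]
rim scene 473 [0.5618466  0.18000199 0.06199843] ell (390.857666015625, 163.48361206054688) [[0.56421822 0.1779857  0.113     ]]
scene tare 123 [0.4426 0.2195 0.0757] [0.46   0.2359 0.0814] [0.4226 0.2011 0.069 ]
scene power 54 [0.463  0.0982 0.074 ] [0.4738 0.1123 0.0798] [0.4539 0.0879 0.069 ]
scene stack 728 [ 0.6471 -0.0068  0.1121] [0.6629 0.0392 0.1435] [ 0.6214 -0.0358  0.0692]
```

The measurements agree with the given sizes:

| Item | Position | Check |
|---|---|---|
| Cup | (0.571, -0.183), yaw about 0.7°, lean 39.9° | axial extent ±37 mm |
| Bowl rim | (0.561, 0.180) | – |
| Tare button | (0.440, 0.220) | 122 mm from power, given 124 mm |
| Balance | yaw about 10° | – |

Next is a planning helper that prints rows in tool units.

```bash
cat >> h.py <<'E'
from scipy.spatial.transform import Rotation as Ro
import json
def Rt(theta,az,yang=None,roll=0):
    """tool z tilted theta(deg) from down towards azimuth az; roll 0: tool y = horizontal, to the right of az; then rolled about tool z"""
    t,a=np.radians([theta,az]); z=np.array([np.sin(t)*np.cos(a),np.sin(t)*np.sin(a),-np.cos(t)])
    y=np.array([np.sin(a),-np.cos(a),0]); return np.c_[np.cross(y,z),y,z]@Ro.from_euler('z',roll,degrees=True).as_matrix()
def plan(wps,p=None,R=None,grip=0,vmax=.040,wmax=7.0,show=True):
    """wps: list of (pos,R[,nmin]) ; prints calls of 5 rows; returns final"""
    if p is None: s=read_state(); p,R=np.array(s['eef_pos']),np.array(s['tool_rot'])
    rows=[]
    for w in wps:
        P,Q=np.array(w[0]),w[1]; rv=Ro.from_matrix(R.T@Q).as_rotvec(degrees=True) if len(w)<4 else np.array(w[3],float)
        n=int(max(np.ceil(np.linalg.norm(P-p)/vmax),np.ceil(np.linalg.norm(rv)/wmax),w[2] if len(w)>2 else 1)); p0,R0=p.copy(),R.copy()
        for i in range(1,n+1):
            Pi=p0+(P-p0)*i/n; Ri=R0@Ro.from_rotvec(rv*i/n,degrees=True).as_matrix()
            dp=np.round(R.T@(Pi-p)*100,2); ro=np.round(Ro.from_matrix(R.T@Ri).as_rotvec(degrees=True),1)
            p=p+R@dp/100; R=R@Ro.from_rotvec(ro,degrees=True).as_matrix()
            rows.append(dict(delta_pos=(dp+0).tolist(),angular=(ro+0).tolist(),grip=grip))
    if show:
        for i in range(0,len(rows),5): print(json.dumps(rows[i:i+5]).replace('"',"'"))
    return p,R
E
python3 - <<'E'
from h import *
print(Rt(0,0)); plan([([.44,.22,.15],Rt(0,0,roll=-110))])
E
```

```text
[[ 1.  0.  0.]
 [ 0. -1.  0.]
 [ 0.  0. -1.]]
[{'delta_pos': [-3.31, -1.85, 0.69], 'angular': [0.0, 0.0, 4.9], 'grip': 0}, {'delta_pos': [-3.45, -1.57, 0.68], 'angular': [0.0, 0.0, 4.9], 'grip': 0}, {'delta_pos': [-3.58, -1.26, 0.69], 'angular': [0.0, 0.0, 4.8], 'grip': 0}, {'delta_pos': [-3.67, -0.96, 0.69], 'angular': [0.0, 0.0, 4.9], 'grip': 0}, {'delta_pos': [-3.73, -0.64, 0.69], 'angular': [-0.1, 0.0, 4.9], 'grip': 0}]
[{'delta_pos': [-3.78, -0.32, 0.68], 'angular': [0.0, 0.0, 4.9], 'grip': 0}, {'delta_pos': [-3.79, 0.0, 0.69], 'angular': [0.0, 0.0, 4.9], 'grip': 0}, {'delta_pos': [-3.78, 0.33, 0.68], 'angular': [0.0, 0.0, 4.8], 'grip': 0}, {'delta_pos': [-3.74, 0.64, 0.69], 'angular': [0.0, 0.0, 4.9], 'grip': 0}, {'delta_pos': [-3.66, 0.96, 0.69], 'angular': [0.0, 0.0, 4.9], 'grip': 0}]
```

>>> carry_out(deltas=[{"delta_pos": [-3.31, -1.85, 0.69], "angular": [0.0, 0.0, 4.9], "grip": 0}, {"delta_pos": [-3.45, -1.57, 0.68], "angular": [0.0, 0.0, 4.9], "grip": 0}, {"delta_pos": [-3.58, -1.26, 0.69], "angular": [0.0, 0.0, 4.8], "grip": 0}, {"delta_pos": [-3.67, -0.96, 0.69], "angular": [0.0, 0.0, 4.9], "grip": 0}, {"delta_pos": [-3.73, -0.64, 0.69], "angular": [-0.1, 0.0, 4.9], "grip": 0}])

```text
clock: 0.52
eef_pos: [0.32, 0.3651, 0.1842]
tool_rot: [[-0.697, 0.717, 0.001], [0.717, 0.697, 0.001], [0.0, 0.001, -1.0]]
ft_force: [1.1, 0.9, 0.2]
width: 0.0643
```

>>> carry_out(deltas=[{"delta_pos": [-3.78, -0.32, 0.68], "angular": [0.0, 0.0, 4.9], "grip": 0}, {"delta_pos": [-3.79, 0.0, 0.69], "angular": [0.0, 0.0, 4.9], "grip": 0}, {"delta_pos": [-3.78, 0.33, 0.68], "angular": [0.0, 0.0, 4.8], "grip": 0}, {"delta_pos": [-3.74, 0.64, 0.69], "angular": [0.0, 0.0, 4.9], "grip": 0}, {"delta_pos": [-3.66, 0.96, 0.69], "angular": [0.0, 0.0, 4.9], "grip": 0}])

```text
clock: 0.93
eef_pos: [0.4408, 0.2189, 0.15]
tool_rot: [[-0.338, 0.941, 0.001], [0.941, 0.338, 0.001], [0.001, 0.001, -1.0]]
ft_force: [-0.3, 0.6, 0.7]
width: 0.0305
```

```bash
python3 - <<'E'
from h import *
s=read_state(); print(s['clock'],s['eef_pos'],s['tool_rot'][:,1],s['ft_force'],s['width'],s['joint_positions'])
plan([([.44,.22,.095],Rt(0,0,roll=-110),2)])
E
```

```text
0.9333 [0.44084771 0.21886164 0.15003577] [0.94107569 0.33819422 0.00110162] [-0.30265415  0.64682045  0.72450264] 0.030526686140451356 [ 3.44900605e-01 -1.83209035e-02  1.61752212e+00  9.53005032e-04
  1.54128992e+00 -1.25112822e-04]
[{'delta_pos': [0.07, -0.02, 2.75], 'angular': [0.0, 0.0, -0.1], 'grip': 0}, {'delta_pos': [0.06, -0.03, 2.75], 'angular': [0.1, -0.1, -0.1], 'grip': 0}]
```

>>> carry_out(deltas=[{"delta_pos": [0, 0, 0.5], "angular": [0, 0, 0], "grip": 0}, {"delta_pos": [0, 0, 0.5], "angular": [0, 0, 0], "grip": 0}, {"delta_pos": [0.1, 0, 1.5], "angular": [0, 0, 0], "grip": 0}, {"delta_pos": [0, 0, 1.5], "angular": [0, 0, 0], "grip": 0}, {"delta_pos": [0, 0, 1.5], "angular": [0, 0, 0], "grip": 0}])

```text
clock: 1.35
eef_pos: [0.4391, 0.2229, 0.0951]
tool_rot: [[-0.345, 0.939, 0.001], [0.939, 0.345, 0.002], [0.002, 0.002, -1.0]]
ft_force: [-0.2, 0.9, 0.4]
width: 0.0007
```

>>> carry_out(deltas=[{"delta_pos": [0, 0, 0.3], "angular": [0, 0, 0], "grip": 0}, {"delta_pos": [0, 0, 0.3], "angular": [0, 0, 0], "grip": 0}, {"delta_pos": [0, 0, 0.2], "angular": [0, 0, 0], "grip": 0}, {"delta_pos": [0, 0, 0.2], "angular": [0, 0, 0], "grip": 0}, {"delta_pos": [0, 0, 0], "angular": [0, 0, 0], "grip": 0}])

```text
clock: 1.77
eef_pos: [0.4398, 0.2225, 0.0866]
tool_rot: [[-0.343, 0.939, 0.002], [0.939, 0.343, 0.003], [0.002, 0.002, -1.0]]
ft_force: [-2.9, 1.0, 4.3]
width: 0.0002
```

>>> carry_out(deltas=[{"delta_pos": [0, 0, 0.2], "angular": [0, 0, 0], "grip": 0}, {"delta_pos": [0, 0, 0.1], "angular": [0, 0, 0], "grip": 0}, {"delta_pos": [0, 0, 0], "angular": [0, 0, 0], "grip": 0}])

```text
clock: 2.02
eef_pos: [0.4403, 0.2224, 0.0851]
tool_rot: [[-0.342, 0.94, 0.003], [0.94, 0.342, 0.003], [0.002, 0.004, -1.0]]
ft_force: [-6.0, 0.9, 11.9]
width: 0.0002
```

```bash
python3 - <<'E'
from h import *
a,_=grab('scene');b,_=grab('top'); S=np.load('scene0.npz')['im']; T=np.load('top0.npz')['im']
f=lambda i,x,y,w:cv2.resize(i[y-w:y+w,x-w:x+w],(400,300) if 0 else (300,300),interpolation=cv2.INTER_CUBIC)
im=np.vstack([np.hstack([f(a,366,135,30),f(b,229,253,28)]),np.hstack([f(S,366,135,30),f(T,229,253,28)])])
cv2.imwrite('pics/press.png',np.clip(im*1.5,0,255).astype(np.uint8)[:,:,::-1])
E
```

```text
(no output)
```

View pics/press.png

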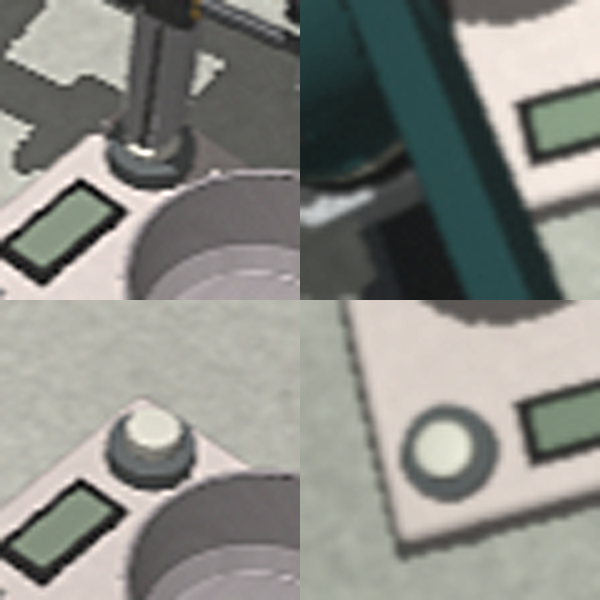

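The fingertips sit over the tare cap, but at 12 N they have gone down only about 2 mm. The 25×16 mm closed pair is wider than the cap and rides on the grey housing ring (scene ~(366,137)). I'll press with one finger, opened 6 cm.

>>> carry_out(deltas=[{"delta_pos": [0, 0, -2.0], "angular": [0, 0, 0], "grip": 6}, {"delta_pos": [0, -1.2, -1.0], "angular": [0, 0, 0], "grip": 6}, {"delta_pos": [0, -1.2, 0], "angular": [0, 0, 0], "grip": 6}, {"delta_pos": [0, -1.2, 0], "angular": [0, 0, 0], "grip": 6}, {"delta_pos": [0, 0, 0], "angular": [0, 0, 0], "grip": 6}])

```text
clock: 2.53
eef_pos: [0.4056, 0.2087, 0.1129]
tool_rot: [[-0.342, 0.94, 0.002], [0.94, 0.342, 0.001], [0.0, 0.003, -1.0]]
ft_force: [-0.8, -0.0, 0.1]
width: 0.0303
```

>>> carry_out(deltas=[{"delta_pos": [0, 0, 0], "angular": [0, 0, 0], "grip": 6}, {"delta_pos": [0, 0, 0], "angular": [0, 0, 0], "grip": 6}])

```text
clock: 2.7
eef_pos: [0.407, 0.2093, 0.1127]
tool_rot: [[-0.342, 0.94, 0.002], [0.94, 0.342, 0.001], [0.001, 0.003, -1.0]]
ft_force: [0.9, 0.1, 0.7]
width: 0.0436
```

```bash
python3 - <<'E'
from h import *
s=read_state(); print(s['clock'],s['eef_pos'],s['ft_force'],s['width'])
print('finger', s['eef_pos']+np.array(s['tool_rot'])[:,1]*(s['width']/2+.00625))
plan([([.4055,.2105,.092],Rt(0,0,roll=-110),2)],grip=6)
a,_=grab('scene'); cv2.imwrite('pics/f1.png',np.clip(cv2.resize(a[75:175,306:426],(720,600),interpolation=cv2.INTER_CUBIC)*1.4,0,255).astype(np.uint8)[:,:,::-1])
E
```

```text
2.7 [0.40695109 0.20932633 0.11270259] [0.87523629 0.07688679 0.68029146] 0.04363023178539086
finger [0.43332352 0.21892525 0.11278192]
[{'delta_pos': [0.08, -0.05, 1.04], 'angular': [0.1, 0.0, 0.0], 'grip': 6}, {'delta_pos': [0.08, -0.05, 1.03], 'angular': [0.1, 0.0, 0.0], 'grip': 6}]
```

>>> carry_out(deltas=[{"delta_pos": [0, 0, 0], "angular": [0, 0, 0], "grip": 6}, {"delta_pos": [0, 0, 0], "angular": [0, 0, 0], "grip": 6}, {"delta_pos": [0.1, -0.1, 1.0], "angular": [0.1, 0, 0], "grip": 6}, {"delta_pos": [0.1, 0, 1.0], "angular": [0.1, 0, 0], "grip": 6}, {"delta_pos": [0, 0, 0.3], "angular": [0, 0, 0], "grip": 6}])

```text
clock: 3.17
eef_pos: [0.4041, 0.2108, 0.0877]
tool_rot: [[-0.342, 0.94, -0.004], [0.94, 0.342, -0.0], [0.001, -0.003, -1.0]]
ft_force: [-0.6, 0.5, 3.4]
width: 0.0599
```

>>> carry_out(deltas=[{"delta_pos": [0, 0, 0.3], "angular": [0, 0, 0], "grip": 6}, {"delta_pos": [0, 0, 0.3], "angular": [0, 0, 0], "grip": 6}, {"delta_pos": [0, 0, 0], "angular": [0, 0, 0], "grip": 6}])

```text
clock: 3.42
eef_pos: [0.4042, 0.2109, 0.0852]
tool_rot: [[-0.342, 0.94, -0.003], [0.94, 0.342, 0.0], [0.001, -0.002, -1.0]]
ft_force: [-3.8, -1.5, 8.7]
width: 0.0602
```

```bash
python3 - <<'E'
from h import *
a,d=grab('scene'); b,_=grab('top'); x=lambda i:np.clip(i*1.5,0,255).astype(np.uint8)[:,:,::-1]
im=np.hstack([cv2.resize(x(a)[105:165,336:396],(400,400),interpolation=cv2.INTER_CUBIC),cv2.resize(x(b)[225:285,200:260],(400,400),interpolation=cv2.INTER_CUBIC)])
cv2.imwrite('pics/f2.png',im)
E
```

```text
(no output)
```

View pics/f2.png

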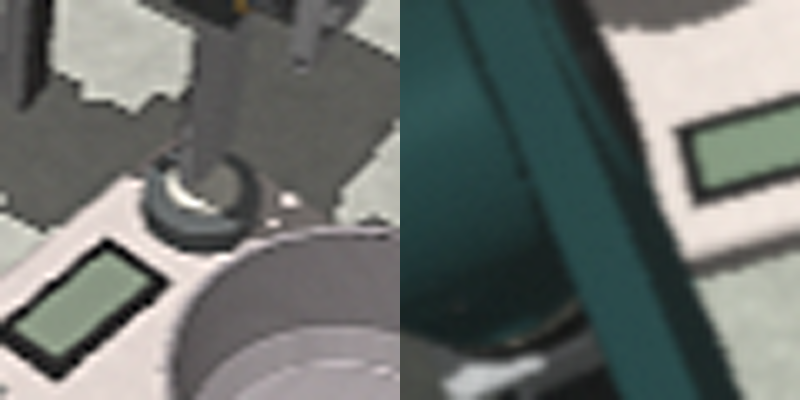

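The finger has landed on the rear part of the housing: the white cap still shows in front of it at crop (185,195), scene ~(364,134). I'll compare the projected finger footprint with the cap in the same image.

```bash
cat >> h.py <<'E'
def proj(n,P):
    c=viewer.camera_info(n);K=np.array(c['intrinsics']);T=np.array(c['cam_to_world'])
    q=(np.atleast_2d(P)-T[:3,3])@T[:3,:3]; s=np.c_[q[:,0],-q[:,1]]/-q[:,2:]; s=s*(1+c['k1']*(s**2).sum(1))[:,None]
    return s@K[:2,:2].T+K[:2,2]
E
python3 - <<'E'
from h import *
s=read_state();p,R,w=np.array(s['eef_pos']),np.array(s['tool_rot']),s['width']
tip=p+R[:,2]*.014
for a in(-.008,.008):
    for b in(w/2,w/2+.0125): q=tip+R[:,0]*a+R[:,1]*b; print(q.round(4),((proj('scene',q)-[336,105])*400/60).round(0))
S=np.load('scene0.npz')['im'].astype(int);T=np.load('top0.npz')['im'].astype(int)
for n,I,(x,y) in(('scene',S,(366,132)),('top',T,(228,253))):
    for nm,cond in(('cap',lambda g,t:g>t),):
        sub=I[y-14:y+15,x-14:x+15]; g=sub.mean(2)
        t=125 if n=='scene' else 140
        # bright cap surrounded by dark ring: component at the centre
        k,l,st,ce=cv2.connectedComponentsWithStats((g>t).astype(np.uint8),connectivity=4)
        i=l[13,13]; print(n,'cap',ce[i]+[x-14,y-14],st[i],plane(n,[ce[i]+[x-14,y-14]],.073))
    ring=((g<115)).astype(np.uint8); k,l,st,ce=cv2.connectedComponentsWithStats(ring); i=1+np.argmax(st[1:,4])
    c=np.vstack(cv2.findContours((l==i).astype(np.uint8),cv2.RETR_EXTERNAL,cv2.CHAIN_APPROX_NONE)[0]); e=cv2.fitEllipse(c)
    print(n,'ring',st[i],e,[plane(n,[np.array(e[0])+[x-14,y-14]],z).round(4) for z in(.06,.067)])
E
```

```text
[0.4352 0.2137 0.0711] [[170. 183.]]
[0.447  0.218  0.0711] [[202. 198.]]
[0.4297 0.2287 0.0711] [[193. 155.]]
[0.4415 0.233  0.0711] [[225. 170.]]
scene cap [366.01449275 129.42028986] [ 9  7 11  9 69] [[0.43524094 0.22698731 0.073     ]]
scene ring [  5  10  24  19 253] ((16.37676239013672, 19.151336669921875), (15.635662078857422, 24.141679763793945), 118.22492218017578) [array([[0.4483, 0.2248, 0.06  ]]), array([[0.4528, 0.22  , 0.067 ]])]
top cap [227.76 252.24] [10 10  8  8 50] [[0.44028707 0.22075151 0.073     ]]
top ring [  5   5  20  19 207] ((14.346102714538574, 14.132794380187988), (17.835529327392578, 18.554677963256836), 75.226318359375) [array([[0.4399, 0.2219, 0.06  ]]), array([[0.4389, 0.2206, 0.067 ]])]
```

>>> carry_out(deltas=[{"delta_pos": [0, 0, -1.0], "angular": [0, 0, 0], "grip": 6}, {"delta_pos": [-0.45, 0, 0], "angular": [0, 0, 0], "grip": 6}, {"delta_pos": [0, 0, 0.6], "angular": [0, 0, 0], "grip": 6}, {"delta_pos": [0, 0, 0.4], "angular": [0, 0, 0], "grip": 6}, {"delta_pos": [0, 0, 0], "angular": [0, 0, 0], "grip": 6}])

```text
clock: 3.93
eef_pos: [0.4077, 0.2065, 0.0851]
tool_rot: [[-0.342, 0.94, 0.002], [0.94, 0.342, 0.0], [-0.0, 0.002, -1.0]]
ft_force: [0.2, -0.9, 8.0]
width: 0.06
```

>>> carry_out(deltas=[{"delta_pos": [0, 0, 0.3], "angular": [0, 0, 0], "grip": 6}, {"delta_pos": [0, 0, 0], "angular": [0, 0, 0], "grip": 6}])

```text
clock: 4.1
eef_pos: [0.4079, 0.2066, 0.0847]
tool_rot: [[-0.342, 0.94, 0.003], [0.94, 0.342, 0.001], [-0.0, 0.003, -1.0]]
ft_force: [-5.3, -4.4, 20.3]
width: 0.0594
```

>>> carry_out(deltas=[{"delta_pos": [0, 0, -0.4], "angular": [0, 0, 0], "grip": 6}, {"delta_pos": [0, 0, -0.8], "angular": [0, 0, 0], "grip": 6}, {"delta_pos": [0, 0, 0], "angular": [0, 0, 0], "grip": 6}, {"delta_pos": [0, 0, 0], "angular": [0, 0, 0], "grip": 6}])

```text
clock: 4.43
eef_pos: [0.4053, 0.2064, 0.0917]
tool_rot: [[-0.342, 0.94, -0.004], [0.94, 0.342, -0.0], [0.001, -0.004, -1.0]]
ft_force: [0.3, -0.8, -0.0]
width: 0.0601
```

>>> carry_out(deltas=[{"delta_pos": [0, 0, 0.25], "angular": [0, 0, 0], "grip": 6}, {"delta_pos": [0, 0, 0], "angular": [0, 0, 0], "grip": 6}, {"delta_pos": [0, 0, 0], "angular": [0, 0, 0], "grip": 6}])

```text
clock: 4.68
eef_pos: [0.4053, 0.2064, 0.0894]
tool_rot: [[-0.342, 0.94, -0.004], [0.94, 0.342, -0.001], [0.001, -0.004, -1.0]]
ft_force: [-1.5, -0.1, 2.1]
width: 0.0604
```

>>> carry_out(deltas=[{"delta_pos": [0, 0, 0.2], "angular": [0, 0, 0], "grip": 6}, {"delta_pos": [0, 0, 0], "angular": [0, 0, 0], "grip": 6}, {"delta_pos": [0, 0, 0], "angular": [0, 0, 0], "grip": 6}])

```text
clock: 4.93
eef_pos: [0.4055, 0.2065, 0.0879]
tool_rot: [[-0.342, 0.94, -0.004], [0.94, 0.342, -0.0], [0.001, -0.003, -1.0]]
ft_force: [-3.3, -0.6, 2.9]
width: 0.06
```

>>> carry_out(deltas=[{"delta_pos": [0, 0, 0.2], "angular": [0, 0, 0], "grip": 6}, {"delta_pos": [0, 0, 0], "angular": [0, 0, 0], "grip": 6}, {"delta_pos": [0, 0, 0], "angular": [0, 0, 0], "grip": 6}])

```text
clock: 5.18
eef_pos: [0.4058, 0.2066, 0.0862]
tool_rot: [[-0.342, 0.94, -0.003], [0.94, 0.342, 0.0], [0.001, -0.002, -1.0]]
ft_force: [-3.3, -1.8, 4.0]
width: 0.0598
```

>>> carry_out(deltas=[{"delta_pos": [0, 0, 0.2], "angular": [0, 0, 0], "grip": 6}, {"delta_pos": [0, 0, 0], "angular": [0, 0, 0], "grip": 6}, {"delta_pos": [0, 0, 0], "angular": [0, 0, 0], "grip": 6}])

```text
clock: 5.43
eef_pos: [0.4061, 0.2066, 0.0851]
tool_rot: [[-0.342, 0.94, -0.002], [0.94, 0.342, 0.0], [0.001, -0.002, -1.0]]
ft_force: [-4.0, -1.6, 8.5]
width: 0.0596
```

The force profile (2.1 N at 0.0894, 4.0 N at 0.0862, then a hard stop at 0.085) matches a spring of about 5 N bottoming out after 6 mm, so the tare button is fully down. Measured tool z reads about 4 mm high here. Next, I lift and go to the pre-grasp pose.

```bash
python3 - <<'E'
from h import *
R0=Rt(0,0.7); G=Rt(50,0.7); c=np.array([.571,-.1826,.075])
s=read_state();p=np.array(s['eef_pos']);R=np.array(s['tool_rot'])
plan([(p+[0,0,.08],R),([.40,.08,.26],Rt(0,.7,roll=-55),3,[0,0,55]),([.40,-.10,.28],R0,3,[0,0,55]),(c-.13*G[:,2],G)],grip=9.4)
E
```

```text
[{'delta_pos': [0.0, -0.01, -4.0], 'angular': [0.0, 0.0, 0.0], 'grip': 9.4}, {'delta_pos': [0.01, 0.0, -4.0], 'angular': [0.0, 0.0, 0.0], 'grip': 9.4}, {'delta_pos': [-1.46, -0.62, -1.19], 'angular': [0.0, 0.0, 6.9], 'grip': 9.4}, {'delta_pos': [-1.52, -0.43, -1.18], 'angular': [0.0, 0.0, 6.8], 'grip': 9.4}, {'delta_pos': [-1.57, -0.25, -1.19], 'angular': [0.0, 0.0, 6.9], 'grip': 9.4}]
[{'delta_pos': [-1.58, -0.06, -1.18], 'angular': [0.0, 0.0, 6.9], 'grip': 9.4}, {'delta_pos': [-1.58, 0.12, -1.19], 'angular': [0.0, 0.0, 6.9], 'grip': 9.4}, {'delta_pos': [-1.56, 0.32, -1.19], 'angular': [0.0, 0.0, 6.8], 'grip': 9.4}, {'delta_pos': [-1.5, 0.5, -1.18], 'angular': [0.0, 0.0, 6.9], 'grip': 9.4}, {'delta_pos': [-1.43, 0.68, -1.19], 'angular': [0.0, 0.0, 6.9], 'grip': 9.4}]
[{'delta_pos': [-1.84, 1.29, -0.25], 'angular': [0.0, 0.0, 6.9], 'grip': 9.4}, {'delta_pos': [-1.68, 1.5, -0.25], 'angular': [0.0, 0.0, 6.9], 'grip': 9.4}, {'delta_pos': [-1.48, 1.69, -0.25], 'angular': [0.0, 0.0, 6.8], 'grip': 9.4}, {'delta_pos': [-1.28, 1.86, -0.25], 'angular': [0.0, 0.0, 6.9], 'grip': 9.4}, {'delta_p
[... 219 characters left out ...]
 9.4}, {'delta_pos': [-0.28, 2.23, -0.25], 'angular': [0.0, 0.0, 6.9], 'grip': 9.4}, {'delta_pos': [0.9, 1.05, 1.52], 'angular': [0.0, 6.3, -0.1], 'grip': 9.4}, {'delta_pos': [0.72, 1.05, 1.6], 'angular': [0.1, 6.2, -0.1], 'grip': 9.4}]
[{'delta_pos': [0.54, 1.05, 1.67], 'angular': [0.0, 6.3, 0.0], 'grip': 9.4}, {'delta_pos': [0.36, 1.06, 1.72], 'angular': [0.0, 6.3, -0.1], 'grip': 9.4}, {'delta_pos': [0.16, 1.05, 1.75], 'angular': [0.1, 6.2, -0.1], 'grip': 9.4}, {'delta_pos': [-0.03, 1.06, 1.76], 'angular': [0.0, 6.3, -0.1], 'grip': 9.4}, {'delta_pos': [-0.22, 1.05, 1.74], 'angular': [0.0, 6.2, -0.1], 'grip': 9.4}]
[{'delta_pos': [-0.41, 1.06, 1.7], 'angular': [0.1, 6.3, 0.0], 'grip': 9.4}]
```

>>> carry_out(deltas=[{"delta_pos": [0.0, 0, -4.0], "angular": [0.0, 0.0, 0.0], "grip": 9.4}, {"delta_pos": [0, 0.0, -4.0], "angular": [0.0, 0.0, 0.0], "grip": 9.4}, {"delta_pos": [-1.46, -0.62, -1.2], "angular": [0.0, 0.0, 6.9], "grip": 9.4}, {"delta_pos": [-1.52, -0.43, -1.2], "angular": [0.0, 0.0, 6.8], "grip": 9.4}, {"delta_pos": [-1.57, -0.25, -1.2], "angular": [0.0, 0.0, 6.9], "grip": 9.4}])

```text
clock: 5.85
eef_pos: [0.4046, 0.1589, 0.2008]
tool_rot: [[0.015, 1.0, 0.0], [1.0, -0.015, 0.001], [0.001, 0.0, -1.0]]
ft_force: [0.6, 0.1, -1.0]
width: 0.0903
```

>>> carry_out(deltas=[{"delta_pos": [-1.58, -0.06, -1.2], "angular": [0.0, 0.0, 6.9], "grip": 9.4}, {"delta_pos": [-1.58, 0.12, -1.2], "angular": [0.0, 0.0, 6.9], "grip": 9.4}, {"delta_pos": [-1.56, 0.32, -1.2], "angular": [0.0, 0.0, 6.8], "grip": 9.4}, {"delta_pos": [-1.5, 0.5, -1.2], "angular": [0.0, 0.0, 6.9], "grip": 9.4}, {"delta_pos": [-1.43, 0.68, -1.2], "angular": [0.0, 0.0, 6.9], "grip": 9.4}])

```text
clock: 6.27
eef_pos: [0.4006, 0.0792, 0.2601]
tool_rot: [[0.578, 0.816, -0.001], [0.816, -0.578, 0.0], [-0.001, -0.001, -1.0]]
ft_force: [-0.2, -0.6, 0.3]
width: 0.094
```

>>> carry_out(deltas=[{"delta_pos": [-1.84, 1.29, -0.25], "angular": [0.0, 0.0, 6.9], "grip": 9.4}, {"delta_pos": [-1.68, 1.5, -0.25], "angular": [0.0, 0.0, 6.9], "grip": 9.4}, {"delta_pos": [-1.48, 1.69, -0.25], "angular": [0.0, 0.0, 6.8], "grip": 9.4}, {"delta_pos": [-1.28, 1.86, -0.25], "angular": [0.0, 0.0, 6.9], "grip": 9.4}, {"delta_pos": [-1.04, 1.99, -0.25], "angular": [0.0, 0.0, 6.9], "grip": 9.4}])

```text
clock: 6.68
eef_pos: [0.4005, -0.0338, 0.2722]
tool_rot: [[0.938, 0.346, -0.001], [0.346, -0.938, -0.0], [-0.001, -0.0, -1.0]]
ft_force: [-0.8, -0.5, 0.2]
width: 0.0939
```

>>> carry_out(deltas=[{"delta_pos": [-0.79, 2.11, -0.25], "angular": [0.0, 0.0, 6.9], "grip": 9.4}, {"delta_pos": [-0.53, 2.19, -0.25], "angular": [0.0, 0.0, 6.8], "grip": 9.4}, {"delta_pos": [-0.28, 2.23, -0.25], "angular": [0.0, 0.0, 6.9], "grip": 9.4}, {"delta_pos": [0.9, 1.05, 1.52], "angular": [0.0, 6.3, -0.1], "grip": 9.4}, {"delta_pos": [0.72, 1.05, 1.6], "angular": [0.1, 6.2, -0.1], "grip": 9.4}])

```text
clock: 7.1
eef_pos: [0.4204, -0.1229, 0.2502]
tool_rot: [[0.975, 0.003, 0.221], [0.003, -1.0, 0.0], [0.221, 0.0, -0.975]]
ft_force: [-0.5, 0.4, 0.1]
width: 0.0942
```

```bash
python3 - <<'E'
from h import *
s=read_state();print(s['clock'],s['eef_pos'],s['joint_positions'],s['ft_force'])
G=Rt(50,0.7); c=np.array([.571,-.1826,.075]); plan([(c-.13*G[:,2],G)],grip=9.4)
E
```

```text
7.1 [ 0.42037561 -0.12292481  0.25017217] [-0.49654928 -0.33381229  1.70255963  0.10590787  1.57605607  1.08226064] [-0.54287011  0.38822646  0.13262897]
[{'delta_pos': [0.49, 1.02, 1.68], 'angular': [0.0, 6.2, -0.1], 'grip': 9.4}, {'delta_pos': [0.3, 1.01, 1.72], 'angular': [0.1, 6.2, 0.0], 'grip': 9.4}, {'delta_pos': [0.12, 1.03, 1.74], 'angular': [0.1, 6.2, -0.1], 'grip': 9.4}, {'delta_pos': [-0.08, 1.02, 1.74], 'angular': [0.0, 6.2, -0.1], 'grip': 9.4}, {'delta_pos': [-0.26, 1.02, 1.72], 'angular': [0.1, 6.2, -0.1], 'grip': 9.4}]
[{'delta_pos': [-0.45, 1.03, 1.68], 'angular': [0.0, 6.2, -0.1], 'grip': 9.4}]
```

>>> carry_out(deltas=[{"delta_pos": [0.49, 1.02, 1.68], "angular": [0.0, 6.2, -0.1], "grip": 9.4}, {"delta_pos": [0.3, 1.01, 1.72], "angular": [0.1, 6.2, 0.0], "grip": 9.4}, {"delta_pos": [0.12, 1.03, 1.74], "angular": [0.1, 6.2, -0.1], "grip": 9.4}, {"delta_pos": [-0.08, 1.02, 1.74], "angular": [0.0, 6.2, -0.1], "grip": 9.4}, {"delta_pos": [-0.26, 1.02, 1.72], "angular": [0.1, 6.2, -0.1], "grip": 9.4}])

```text
clock: 7.52
eef_pos: [0.4603, -0.173, 0.1733]
tool_rot: [[0.722, 0.01, 0.692], [0.008, -1.0, 0.006], [0.692, 0.001, -0.722]]
ft_force: [0.8, 0.3, -0.5]
width: 0.0942
```

>>> carry_out(deltas=[{"delta_pos": [-0.45, 1.03, 1.68], "angular": [0.0, 6.2, -0.1], "grip": 9.4}, {"delta_pos": [0, 0, 0], "angular": [0, 0, 0], "grip": 9.4}])

```text
clock: 7.68
eef_pos: [0.4634, -0.1789, 0.1476]
tool_rot: [[0.661, 0.01, 0.75], [-0.004, -1.0, 0.017], [0.75, -0.014, -0.661]]
ft_force: [-1.4, 1.8, -2.6]
width: 0.0936
```

```bash
python3 - <<'E'
from h import *
s=read_state();p,R,w=np.array(s['eef_pos']),np.array(s['tool_rot']),s['width'];print(s['clock'],p,s['joint_positions'],s['ft_force'])
a,_=grab('scene'); b,_=grab('top')
G=Rt(50,0.7); c=np.array([.571,-.1826,.075]); plan([(c-.05*G[:,2],G),(c+.005*G[:,2],G)],grip=9.4)
o=[]
for n,i,(x,y) in(('scene',a,(190,220)),('top',b,(342,150))):
    q=[p+R[:,2]*.014+R[:,1]*k for k in(-w/2,w/2)]; q+= [p-.005*R[:,2]]
    uv=proj(n,q); print(n,uv.round(1).tolist())
    z=cv2.resize(np.clip(i[y:y+100,x:x+100]*1.5,0,255).astype(np.uint8),(400,400),interpolation=cv2.INTER_CUBIC)
    for u in uv: cv2.circle(z,tuple(int(t) for t in (u-[x,y])*4+2),4,(255,0,0),1)
    o.append(z)
cv2.imwrite('pics/pre.png',np.hstack(o)[:,:,::-1])
E
```

```text
7.6833 [ 0.46342032 -0.17885138  0.14761339] [-0.92204672 -0.46460077  2.20559542  0.81154631  0.99352852  0.32796784] [-1.36924741  1.78353967 -2.5658912 ]
[{'delta_pos': [0.19, 0.11, 2.74], 'angular': [-0.1, 0.4, -0.1], 'grip': 9.4}, {'delta_pos': [0.18, 0.1, 2.73], 'angular': [0.0, 0.3, -0.1], 'grip': 9.4}, {'delta_pos': [0.16, 0.11, 2.74], 'angular': [-0.1, 0.4, -0.1], 'grip': 9.4}, {'delta_pos': [0.0, 0.0, 2.75], 'angular': [0.0, 0.0, 0.0], 'grip': 9.4}, {'delta_pos': [0.0, 0.0, 2.75], 'angular': [0.0, 0.0, 0.0], 'grip': 9.4}]
scene [[234.0, 201.3], [187.8, 228.3], [205.9, 205.4]]
top [[379.8, 218.4], [421.4, 214.1], [402.7, 221.5]]
```

View pics/pre.png

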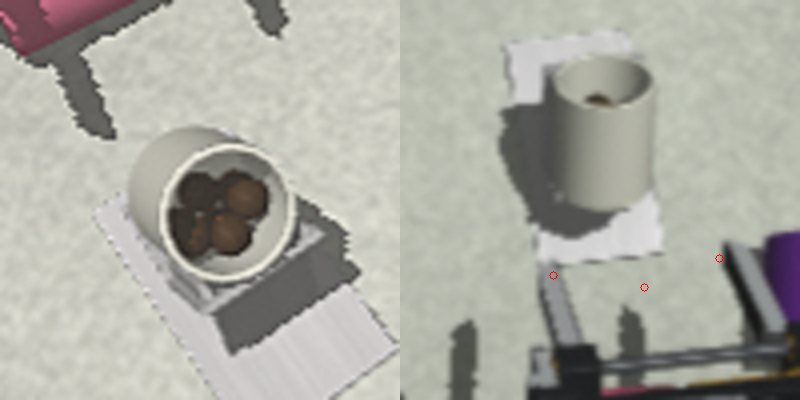

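The fingers straddle the cup (top crop: tips ~(548,265) and (735,245), cup ~(603,130)), and seven brown acorns or fewer show in the mouth. The way in is free, so I advance and close.

>>> carry_out(deltas=[{"delta_pos": [0.2, 0.1, 2.7], "angular": [-0.1, 0.4, -0.1], "grip": 9.4}, {"delta_pos": [0.2, 0.1, 2.7], "angular": [0.0, 0.3, -0.1], "grip": 9.4}, {"delta_pos": [0.15, 0.1, 2.7], "angular": [-0.1, 0.4, -0.1], "grip": 9.4}, {"delta_pos": [0.0, 0.0, 2.0], "angular": [0.0, 0.0, 0.0], "grip": 9.4}, {"delta_pos": [0.0, 0.0, 2.0], "angular": [0.0, 0.0, 0.0], "grip": 9.4}])

```text
clock: 8.2
eef_pos: [0.5682, -0.1826, 0.0883]
tool_rot: [[0.636, 0.018, 0.771], [0.018, -1.0, 0.009], [0.771, 0.008, -0.636]]
ft_force: [1.0, 0.5, 0.5]
width: 0.0943
```

```bash
python3 - <<'E'
from h import *
s=read_state();p,R,w=np.array(s['eef_pos']),np.array(s['tool_rot']),s['width'];print(s['clock'],p,R.round(3).tolist(),s['joint_positions'],s['ft_force'])
G=Rt(50,0.7); c=np.array([.571,-.1826,.075]); plan([(c+.005*G[:,2],G)],grip=9.4)
E
```

```text
8.2 [ 0.56815585 -0.18263437  0.08831852] [[0.636, 0.018, 0.771], [0.018, -1.0, 0.009], [0.771, 0.008, -0.636]] [-0.69975101 -0.13453863  2.12360542  0.97151837  0.65618733  0.19920012] [0.99414858 0.45661243 0.45124021]
[{'delta_pos': [-0.85, -0.01, 1.57], 'angular': [0.0, -0.5, 0.6], 'grip': 9.4}]
```

>>> carry_out(deltas=[{"delta_pos": [-0.6, 0.0, 0.5], "angular": [0.0, -0.5, 0.6], "grip": 9.4}, {"delta_pos": [0, 0.0, 1.0], "angular": [0.0, 0, 0], "grip": 9.4}, {"delta_pos": [0.0, 0.0, 0], "angular": [0.0, 0.0, 0.0], "grip": 9.4}])

```text
clock: 8.45
eef_pos: [0.5739, -0.182, 0.072]
tool_rot: [[0.645, 0.012, 0.764], [0.005, -1.0, 0.011], [0.764, -0.003, -0.645]]
ft_force: [-0.3, 0.6, -0.8]
width: 0.0935
```

>>> carry_out(deltas=[{"delta_pos": [0, 0, 0], "angular": [0, 0, 0], "grip": 5.6}, {"delta_pos": [0, 0, 0], "angular": [0, 0, 0], "grip": 5.6}, {"delta_pos": [0, 0, 0], "angular": [0, 0, 0], "grip": 5.6}, {"delta_pos": [0, 0, 0], "angular": [0, 0, 0], "grip": 5.6}, {"delta_pos": [0, 0, 0], "angular": [0, 0, 0], "grip": 5.6}], newtons=10)

```text
clock: 8.87
eef_pos: [0.5717, -0.1827, 0.0713]
tool_rot: [[0.645, 0.008, 0.764], [0.003, -1.0, 0.008], [0.764, -0.003, -0.645]]
ft_force: [-0.5, -0.8, 0.3]
width: 0.0641
```

>>> carry_out(deltas=[{"delta_pos": [0, 0, 0], "angular": [0, 0, 0], "grip": 5.0}, {"delta_pos": [0, 0, 0], "angular": [0, 0, 0], "grip": 5.0}, {"delta_pos": [0, 0, 0], "angular": [0, 0, 0], "grip": 5.0}], newtons=20)

```text
clock: 9.12
eef_pos: [0.5717, -0.1827, 0.071]
tool_rot: [[0.645, 0.008, 0.764], [0.003, -1.0, 0.008], [0.764, -0.003, -0.645]]
ft_force: [-5.7, -0.6, 4.1]
width: 0.0582
```

```bash
python3 - <<'E'
from h import *
s=read_state();p,R,w=np.array(s['eef_pos']),np.array(s['tool_rot']),s['width'];print(s['clock'],p,R.round(3).tolist(),s['joint_positions'],s['ft_force'],w)
np.savez('grasp.npz',p=p,R=R)
a=np.array([np.sin(.698)*np.cos(.012),np.sin(.698)*np.sin(.012),np.cos(.698)])
print('cup axis in tool',R.T@a,'cup centre in tool (meas)',R.T@(np.array([.571,-.1826,.075])-p))
E
```

```text
9.1167 [ 0.57167909 -0.18273941  0.07102059] [[0.645, 0.008, 0.764], [0.003, -1.0, 0.008], [0.764, -0.003, -0.645]] [-0.68859646 -0.09592002  2.12453689  0.99302788  0.62754719  0.18442573] [-5.6760717  -0.63211775  4.14204997] 0.05815301288917508
cup axis in tool [ 0.99998279 -0.00463406 -0.00359696] cup centre in tool (meas) [ 0.00260162 -0.00015737 -0.00308595]
```

>>> carry_out(deltas=[{"delta_pos": [0, 0, 0], "angular": [0, 0, 0], "grip": 5.0}, {"delta_pos": [0, 0, 0], "angular": [0, 0, 0], "grip": 5.0}])

```text
clock: 9.28
eef_pos: [0.5717, -0.1827, 0.071]
tool_rot: [[0.645, 0.008, 0.764], [0.003, -1.0, 0.008], [0.764, -0.003, -0.645]]
ft_force: [-5.9, -0.6, 5.4]
width: 0.0584
```

```bash
python3 - <<'E'
from h import *
a,_=grab('scene'); b,_=grab('top')
o=[]
for n,i,(x,y) in(('scene',a,(190,220)),('top',b,(342,140))):
    o.append(cv2.resize(np.clip(i[y:y+100,x:x+100]*1.5,0,255).astype(np.uint8),(400,400),interpolation=cv2.INTER_CUBIC))
cv2.imwrite('pics/grip.png',np.hstack(o)[:,:,::-1])
E
```

```text
(no output)
```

View pics/grip.png

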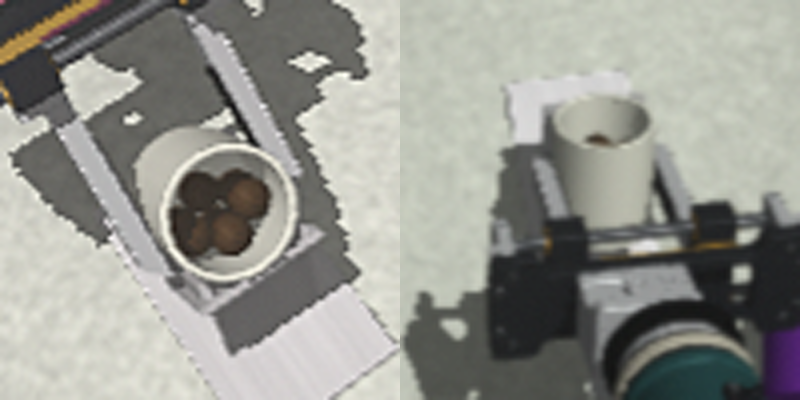

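The cup is held between both fingers (scene crop: cup mouth (230,212), fingers left and right) and has not shifted. I'll do a test lift straight up.

>>> carry_out(deltas=[{"delta_pos": [0.4, 0, -0.5], "angular": [0, 0, 0], "grip": 5.0}, {"delta_pos": [0.6, 0, -0.5], "angular": [0, 0, 0], "grip": 5.0}, {"delta_pos": [0.8, 0, -0.6], "angular": [0, 0, 0], "grip": 5.0}, {"delta_pos": [0, 0, 0], "angular": [0, 0, 0], "grip": 5.0}], newtons=25)

```text
clock: 9.72
eef_pos: [0.5718, -0.1828, 0.0965]
tool_rot: [[0.644, 0.009, 0.765], [0.004, -1.0, 0.008], [0.765, -0.002, -0.644]]
ft_force: [0.2, -0.0, -0.1]
width: 0.0584
```

```bash
python3 - <<'E'
from h import *
a,_=grab('scene'); b,_=grab('top')
s=read_state();p,R,w=np.array(s['eef_pos']),np.array(s['tool_rot']),s['width'];print(s['clock'],p,R.round(3).tolist(),s['ft_force'],w)
o=[]
for n,i,(x,y) in(('scene',a,(190,210)),('top',b,(342,140))):
    o.append(cv2.resize(np.clip(i[y:y+100,x:x+100]*1.5,0,255).astype(np.uint8),(400,400),interpolation=cv2.INTER_CUBIC))
cv2.imwrite('pics/lift.png',np.hstack(o)[:,:,::-1])
E
```

```text
9.8167 [ 0.57100439 -0.18226271  0.09453082] [[0.646, 0.009, 0.763], [0.003, -1.0, 0.01], [0.763, -0.004, -0.646]] [-0.28457636 -0.07030958 -1.26592822] 0.05828950388207552
```

View pics/lift.png

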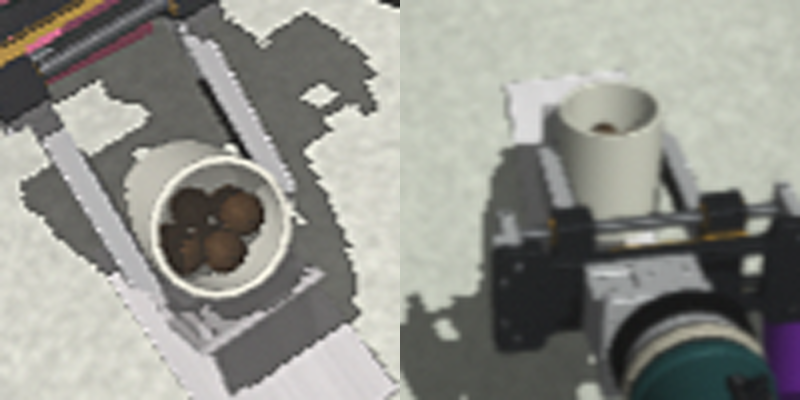

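The cup lifts cleanly, with a load of about 1.3 N and the width steady at 58 mm. Next: raise it, carry it to the bowl, then roll about the tool axis to pour.

```bash
cat >> h.py <<'E'
OFF=np.array([.003,0,-.003])
def cw(C,R,*a): return (np.array(C)-R@OFF,R,*a)
BOWL=np.array([.561,.180])
E
python3 - <<'E'
from h import *
s=read_state();R=np.array(s['tool_rot'])
fw=lambda az:np.array([np.cos(np.radians(az)),np.sin(np.radians(az))])
A=Rt(52,5); B=Rt(55,12)
C=BOWL+.010*fw(12)+.012*fw(12-90)
print(C)
p,r=plan([cw([.565,-.183,.25],R,4),cw([.55,-.02,.25],A,5),cw([*C,.20],B,6)],grip=5.0)
E
```

```text
[0.57327642 0.17034135]
[{'delta_pos': [2.79, 0.0, -2.55], 'angular': [0.0, 0.0, 0.0], 'grip': 5.0}, {'delta_pos': [2.8, 0.01, -2.55], 'angular': [0.0, 0.0, 0.0], 'grip': 5.0}, {'delta_pos': [2.79, 0.0, -2.55], 'angular': [0.0, 0.0, 0.0], 'grip': 5.0}, {'delta_pos': [2.8, 0.0, -2.55], 'angular': [0.0, 0.0, 0.0], 'grip': 5.0}, {'delta_pos': [-0.18, -3.26, -0.2], 'angular': [0.7, 0.4, -0.6], 'grip': 5.0}]
[{'delta_pos': [-0.15, -3.27, -0.15], 'angular': [0.6, 0.5, -0.6], 'grip': 5.0}, {'delta_pos': [-0.11, -3.27, -0.13], 'angular': [0.7, 0.4, -0.6], 'grip': 5.0}, {'delta_pos': [-0.07, -3.27, -0.08], 'angular': [0.7, 0.5, -0.6], 'grip': 5.0}, {'delta_pos': [-0.04, -3.27, -0.05], 'angular': [0.6, 0.4, -0.6], 'grip': 5.0}, {'delta_pos': [-0.24, -3.13, 1.04], 'angular': [0.9, 0.5, -0.7], 'grip': 5.0}]
[{'delta_pos': [-0.22, -3.11, 1.08], 'angular': [1.0, 0.5, -0.7], 'grip': 5.0}, {'delta_pos': [-0.18, -3.1, 1.14], 'angular': [0.9, 0.5, -0.7], 'grip': 5.0}, {'delta_pos': [-0.16, -3.08, 1.18], 'angular': [1.0, 0.5, -0.7], 'grip': 5.0}, {'delta_pos': [-0.14, -3.07, 1.24], 'angular': [0.9, 0.5, -0.6], 'grip': 5.0}, {'delta_pos': [-0.11, -3.04, 1.28], 'angular': [1.0, 0.5, -0.7], 'grip': 5.0}]
```

>>> carry_out(deltas=[{"delta_pos": [2.0, 0, -1.8], "angular": [0, 0, 0], "grip": 5.0}, {"delta_pos": [2.8, 0, -2.5], "angular": [0, 0, 0], "grip": 5.0}, {"delta_pos": [2.8, 0, -2.5], "angular": [0, 0, 0], "grip": 5.0}, {"delta_pos": [2.4, 0, -2.2], "angular": [0, 0, 0], "grip": 5.0}, {"delta_pos": [1.2, -1, -1.2], "angular": [0, 0, 0], "grip": 5.0}])

```text
clock: 10.23
eef_pos: [0.5664, -0.1749, 0.2511]
tool_rot: [[0.642, 0.007, 0.767], [0.004, -1.0, 0.005], [0.767, -0.0, -0.642]]
ft_force: [0.5, 0.2, -0.3]
width: 0.0582
```

>>> carry_out(deltas=[{"delta_pos": [-0.15, -2.5, -0.2], "angular": [0.7, 0.4, -0.6], "grip": 5.0}, {"delta_pos": [-0.15, -3.2, -0.15], "angular": [0.6, 0.5, -0.6], "grip": 5.0}, {"delta_pos": [-0.1, -3.2, -0.1], "angular": [0.7, 0.4, -0.6], "grip": 5.0}, {"delta_pos": [-0.1, -3.2, -0.1], "angular": [0.7, 0.5, -0.6], "grip": 5.0}, {"delta_pos": [0, -3.2, 0], "angular": [0.6, 0.4, -0.6], "grip": 5.0}])

```text
clock: 10.65
eef_pos: [0.5506, -0.0191, 0.2441]
tool_rot: [[0.616, 0.087, 0.783], [0.053, -0.996, 0.069], [0.786, -0.001, -0.618]]
ft_force: [-0.2, 0.3, -2.1]
width: 0.0582
```

```bash
python3 - <<'E'
from h import *
s=read_state();p,R,w=np.array(s['eef_pos']),np.array(s['tool_rot']),s['width'];print(s['clock'],p,R.round(3).tolist(),s['ft_force'],w,s['joint_positions'])
B=Rt(55,12); plan([cw([.573,.170,.21],B,6)],grip=5.0)
E
```

```text
10.65 [ 0.55061079 -0.01914333  0.24407065] [[0.616, 0.087, 0.783], [0.053, -0.996, 0.069], [0.786, -0.001, -0.618]] [-0.24411801  0.28782072 -2.13881008] 0.05822097573761109 [-0.34282356 -0.50360563  2.0606021   0.48169875  0.78701519  0.94200263]
[{'delta_pos': [-0.1, -3.11, 0.91], 'angular': [0.9, 0.5, -0.7], 'grip': 5.0}, {'delta_pos': [-0.06, -3.09, 0.96], 'angular': [1.0, 0.6, -0.7], 'grip': 5.0}, {'delta_pos': [-0.05, -3.08, 1.02], 'angular': [0.9, 0.5, -0.7], 'grip': 5.0}, {'delta_pos': [-0.01, -3.07, 1.06], 'angular': [0.9, 0.5, -0.7], 'grip': 5.0}, {'delta_pos': [0.02, -3.04, 1.11], 'angular': [1.0, 0.5, -0.7], 'grip': 5.0}]
[{'delta_pos': [0.04, -3.03, 1.16], 'angular': [0.9, 0.6, -0.7], 'grip': 5.0}]
```

>>> carry_out(deltas=[{"delta_pos": [-0.1, -3.1, 0.9], "angular": [0.9, 0.5, -0.7], "grip": 5.0}, {"delta_pos": [-0.1, -3.1, 1.0], "angular": [1.0, 0.6, -0.7], "grip": 5.0}, {"delta_pos": [0, -3.1, 1.0], "angular": [0.9, 0.5, -0.7], "grip": 5.0}, {"delta_pos": [0, -3.1, 1.1], "angular": [0.9, 0.5, -0.7], "grip": 5.0}, {"delta_pos": [0, -3.0, 1.1], "angular": [1.0, 0.5, -0.7], "grip": 5.0}])

```text
clock: 11.07
eef_pos: [0.5704, 0.1395, 0.2118]
tool_rot: [[0.571, 0.19, 0.799], [0.11, -0.982, 0.155], [0.814, -0.0, -0.581]]
ft_force: [-0.2, -0.7, -1.1]
width: 0.0586
```

>>> carry_out(deltas=[{"delta_pos": [0, -3.0, 1.1], "angular": [0.9, 0.6, -0.7], "grip": 5.0}, {"delta_pos": [0, 0, 0], "angular": [0, 0, 0], "grip": 5.0}, {"delta_pos": [0, 0, 0], "angular": [0, 0, 0], "grip": 5.0}])

```text
clock: 11.32
eef_pos: [0.573, 0.1705, 0.204]
tool_rot: [[0.563, 0.211, 0.799], [0.123, -0.977, 0.172], [0.818, 0.001, -0.576]]
ft_force: [0.7, 0.5, -2.2]
width: 0.0587
```

```bash
python3 - <<'E'
from h import *
s=read_state();p,R,w=np.array(s['eef_pos']),np.array(s['tool_rot']),s['width'];print(s['clock'],p,R.round(3).tolist(),s['ft_force'],w,s['joint_positions'])
print('cup',p+R@OFF)
f=lambda r:Rt(55,12,roll=r)
plan([cw([.575,.168,.20],f(-80),12),cw([.573,.170,.192],f(-120),8),cw([.573,.172,.190],f(-162),8)],grip=5.0)
E
```

```text
11.3167 [0.573045   0.17048957 0.20403141] [[0.563, 0.211, 0.799], [0.123, -0.977, 0.172], [0.818, 0.001, -0.576]] [ 0.71507883  0.54191002 -2.24970182] 0.058679723880590666 [ 0.17922738 -0.3642463   2.08506656  0.05972459  0.46454843  1.49708523]
cup [0.57233503 0.17034129 0.20821159]
[{'delta_pos': [-0.03, 0.05, 0.05], 'angular': [0.0, 0.0, -6.7], 'grip': 5.0}, {'delta_pos': [-0.03, 0.04, 0.06], 'angular': [0.0, 0.0, -6.6], 'grip': 5.0}, {'delta_pos': [-0.03, 0.05, 0.05], 'angular': [-0.1, 0.0, -6.7], 'grip': 5.0}, {'delta_pos': [-0.04, 0.03, 0.06], 'angular': [0.0, 0.0, -6.6], 'grip': 5.0}, {'delta_pos': [-0.05, 0.03, 0.05], 'angular': [0.0, 0.0, -6.7], 'grip': 5.0}]
[{'delta_pos': [-0.04, 0.03, 0.05], 'angular': [0.0, 0.0, -6.6], 'grip': 5.0}, {'delta_pos': [-0.05, 0.02, 0.06], 'angular': [0.0, 0.0, -6.7], 'grip': 5.0}, {'delta_pos': [-0.06, 0.02, 0.05], 'angular': [-0.1, 0.0, -6.6], 'grip': 5.0}, {'delta_pos': [-0.05, 0.0, 0.05], 'angular': [0.0, 0.0, -6.7], 'grip': 5.0}, {'delta_pos': [-0.05, 0.01, 0.06], 'angular': [0.0, 0.0, -6.6], 'grip': 5.0}]
[{'delta_pos': [-0.06, -0.01, 
[... 672 characters left out ...]
0}, {'delta_pos': [0.06, -0.05, 0.04], 'angular': [0.0, -0.1, -5.0], 'grip': 5.0}]
[{'delta_pos': [0.04, 0.02, 0.02], 'angular': [0.0, 0.0, -5.3], 'grip': 5.0}, {'delta_pos': [0.04, 0.03, 0.02], 'angular': [0.0, 0.0, -5.2], 'grip': 5.0}, {'delta_pos': [0.03, 0.03, 0.02], 'angular': [0.0, 0.0, -5.3], 'grip': 5.0}, {'delta_pos': [0.04, 0.03, 0.01], 'angular': [0.0, 0.0, -5.2], 'grip': 5.0}, {'delta_pos': [0.02, 0.03, 0.02], 'angular': [0.0, 0.0, -5.3], 'grip': 5.0}]
[{'delta_pos': [0.03, 0.04, 0.02], 'angular': [0.0, 0.0, -5.2], 'grip': 5.0}, {'delta_pos': [0.02, 0.04, 0.02], 'angular': [0.0, 0.0, -5.3], 'grip': 5.0}, {'delta_pos': [0.02, 0.04, 0.02], 'angular': [0.0, 0.0, -5.2], 'grip': 5.0}]
```

>>> carry_out(deltas=[{"delta_pos": [0, 0.05, 0.05], "angular": [0, 0, -6.6], "grip": 5.0}, {"delta_pos": [0, 0.05, 0.05], "angular": [0, 0, -6.6], "grip": 5.0}, {"delta_pos": [0, 0.05, 0.05], "angular": [0, 0, -6.6], "grip": 5.0}, {"delta_pos": [-0.05, 0, 0.05], "angular": [0, 0, -6.6], "grip": 5.0}, {"delta_pos": [-0.05, 0, 0.05], "angular": [0, 0, -6.6], "grip": 5.0}])

```text
clock: 11.73
eef_pos: [0.5766, 0.1655, 0.205]
tool_rot: [[0.355, 0.479, 0.803], [0.636, -0.753, 0.168], [0.685, 0.452, -0.572]]
ft_force: [-0.1, 0.6, -1.2]
width: 0.0583
```

>>> carry_out(deltas=[{"delta_pos": [-0.05, 0, 0.05], "angular": [0, 0, -6.6], "grip": 5.0}, {"delta_pos": [-0.05, 0, 0.05], "angular": [0, 0, -6.6], "grip": 5.0}, {"delta_pos": [-0.05, 0, 0.05], "angular": [0, 0, -6.6], "grip": 5.0}, {"delta_pos": [-0.05, 0, 0.05], "angular": [0, 0, -6.6], "grip": 5.0}, {"delta_pos": [-0.05, 0, 0.05], "angular": [0, 0, -6.6], "grip": 5.0}])

```text
clock: 12.15
eef_pos: [0.578, 0.1638, 0.2021]
tool_rot: [[0.037, 0.595, 0.803], [0.944, -0.285, 0.167], [0.328, 0.752, -0.572]]
ft_force: [-0.5, -0.4, -0.7]
width: 0.0581
```

>>> carry_out(deltas=[{"delta_pos": [-0.05, 0, 0.05], "angular": [0, 0, -6.6], "grip": 5.0}, {"delta_pos": [-0.05, 0, 0.05], "angular": [0, 0, -6.6], "grip": 5.0}, {"delta_pos": [0, -0.05, 0.05], "angular": [0, 0, -5], "grip": 5.0}, {"delta_pos": [0, -0.05, 0.05], "angular": [0, 0, -5], "grip": 5.0}, {"delta_pos": [0, -0.05, 0.05], "angular": [0, 0, -5], "grip": 5.0}])

```text
clock: 12.57
eef_pos: [0.5791, 0.1632, 0.1992]
tool_rot: [[-0.248, 0.542, 0.803], [0.967, 0.194, 0.167], [-0.065, 0.818, -0.572]]
ft_force: [-0.1, 0.5, -1.3]
width: 0.0585
```

>>> carry_out(deltas=[{"delta_pos": [0.05, -0.05, 0.05], "angular": [0, 0, -5], "grip": 5.0}, {"delta_pos": [0.05, -0.05, 0.05], "angular": [0, 0, -5], "grip": 5.0}, {"delta_pos": [0.05, -0.05, 0.05], "angular": [0, 0, -5], "grip": 5.0}, {"delta_pos": [0.05, -0.05, 0.05], "angular": [0, 0, -5], "grip": 5.0}, {"delta_pos": [0.05, -0.05, 0.05], "angular": [0, 0, -5], "grip": 5.0}])

```text
clock: 12.98
eef_pos: [0.5792, 0.1651, 0.1954]
tool_rot: [[-0.453, 0.386, 0.803], [0.794, 0.584, 0.167], [-0.404, 0.714, -0.572]]
ft_force: [0.0, 0.2, -0.8]
width: 0.0581
```

>>> carry_out(deltas=[{"delta_pos": [0.05, 0, 0], "angular": [0, 0, -5.2], "grip": 5.0}, {"delta_pos": [0, 0, 0], "angular": [0, 0, -5.2], "grip": 5.0}, {"delta_pos": [0, 0, 0], "angular": [0, 0, -5.2], "grip": 5.0}, {"delta_pos": [0, 0, 0], "angular": [0, 0, -5.2], "grip": 5.0}, {"delta_pos": [0, 0, 0], "angular": [0, 0, -5.2], "grip": 5.0}])

```text
clock: 13.4
eef_pos: [0.5792, 0.1655, 0.1958]
tool_rot: [[-0.576, 0.148, 0.804], [0.458, 0.873, 0.167], [-0.677, 0.465, -0.571]]
ft_force: [0.0, -1.2, -0.4]
width: 0.0581
```

>>> carry_out(deltas=[{"delta_pos": [0, 0, 0], "angular": [0, 0, -5.2], "grip": 5.0}, {"delta_pos": [0, 0, 0], "angular": [0, 0, -5.2], "grip": 5.0}, {"delta_pos": [0, 0, 0], "angular": [0, 0, -5.2], "grip": 5.0}, {"delta_pos": [0, 0, 0], "angular": [0, 0, 0], "grip": 5.0}, {"delta_pos": [0, 0, 0], "angular": [0, 0, 0], "grip": 5.0}])

```text
clock: 13.82
eef_pos: [0.5791, 0.166, 0.1958]
tool_rot: [[-0.595, -0.009, 0.804], [0.212, 0.963, 0.168], [-0.775, 0.271, -0.571]]
ft_force: [-0.2, 0.1, -0.3]
width: 0.0582
```

```bash
python3 - <<'E'
from h import *
s=read_state();p,R,w=np.array(s['eef_pos']),np.array(s['tool_rot']),s['width'];print(s['clock'],p,R.round(3).tolist(),s['ft_force'],w,s['joint_positions'])
a,_=grab('scene'); b,_=grab('top')
o=[cv2.resize(np.clip(i[y:y+100,x:x+100]*1.5,0,255).astype(np.uint8),(400,400),interpolation=cv2.INTER_CUBIC) for i,(x,y) in((a,(330,110)),(b,(190,150)))]
cv2.imwrite('pics/pour.png',np.hstack(o)[:,:,::-1])
E
```

```text
13.8167 [0.57909806 0.16595008 0.1957814 ] [[-0.595, -0.009, 0.804], [0.212, 0.963, 0.168], [-0.775, 0.271, -0.571]] [-0.22328442  0.09584572 -0.32416701] 0.05821901914887991 [ 0.16702914 -0.34483853  2.09281293  0.07646695  0.43184182 -1.32660772]
```

View pics/pour.png

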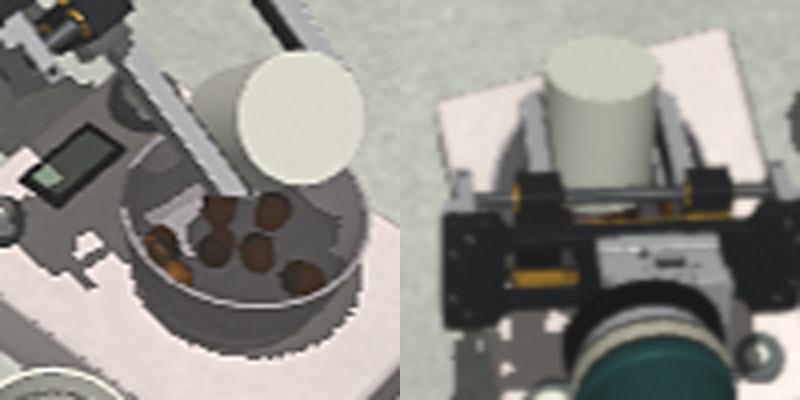

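All seven acorns are in the bowl (scene crop: (220,208), (272,210), (217,248), (258,252), (160,243), (177,272), (302,277)) and the wrist load has dropped by about 0.8 N. Time to return the cup.

```bash
python3 - <<'E'
from h import *
g=np.load('grasp.npz'); H=g['p'];RH=g['R']
s=read_state();p=np.array(s['eef_pos']);R=np.array(s['tool_rot'])
plan([([.57,.15,.26],R@Ro.from_euler('z',20,degrees=True).as_matrix()),([.56,-.01,.26],Rt(52,6,roll=-45)),(H+[0,0,.15],RH)],grip=5.0)
E
```

```text
[{'delta_pos': [-1.6, 0.06, -1.56], 'angular': [0.0, 0.0, 6.7], 'grip': 5.0}, {'delta_pos': [-1.58, 0.24, -1.55], 'angular': [0.0, 0.0, 6.6], 'grip': 5.0}, {'delta_pos': [-1.54, 0.42, -1.56], 'angular': [0.0, 0.0, 6.7], 'grip': 5.0}, {'delta_pos': [-0.53, -0.9, -0.23], 'angular': [0.3, -0.3, 6.6], 'grip': 5.0}, {'delta_pos': [-0.62, -0.84, -0.23], 'angular': [0.2, -0.4, 6.6], 'grip': 5.0}]
[{'delta_pos': [-0.72, -0.75, -0.22], 'angular': [0.3, -0.3, 6.6], 'grip': 5.0}, {'delta_pos': [-0.81, -0.68, -0.21], 'angular': [0.2, -0.4, 6.6], 'grip': 5.0}, {'delta_pos': [-0.88, -0.57, -0.2], 'angular': [0.3, -0.3, 6.7], 'grip': 5.0}, {'delta_pos': [-0.94, -0.47, -0.2], 'angular': [0.2, -0.4, 6.6], 'grip': 5.0}, {'delta_pos': [-0.98, -0.36, -0.18], 'angular': [0.3, -0.3, 6.6], 'grip': 5.0}]
[{'delta_pos': [-1.03, -0.24, -0.18], 'angular': [0.3, -0.4, 6.6], 'grip': 5.0}, {'delta_pos': [-1.05, -0.13, -0.17], 'angular': [0.2, -0.3, 6.6], 'grip': 5.0}, {'delta_pos': [-1.05, -0.01, -0.17], 'angular': [0.3, -0.3, 6.6], 'grip': 5.0}, {'delta_pos': [-1.05, 0.12, -0.16], 'angular': [0.2, -0.4, 6.6], 'g
[... 176 characters left out ...]
a_pos': [-0.95, 0.46, -0.14], 'angular': [0.2, -0.3, 6.7], 'grip': 5.0}, {'delta_pos': [-0.9, 0.57, -0.14], 'angular': [0.3, -0.4, 6.6], 'grip': 5.0}, {'delta_pos': [-2.1, 1.4, 0.27], 'angular': [-0.4, -0.5, 6.9], 'grip': 5.0}, {'delta_pos': [-1.91, 1.64, 0.3], 'angular': [-0.5, -0.5, 7.0], 'grip': 5.0}]
[{'delta_pos': [-1.69, 1.85, 0.33], 'angular': [-0.4, -0.6, 6.9], 'grip': 5.0}, {'delta_pos': [-1.46, 2.05, 0.36], 'angular': [-0.5, -0.5, 6.9], 'grip': 5.0}, {'delta_pos': [-1.19, 2.2, 0.39], 'angular': [-0.4, -0.5, 7.0], 'grip': 5.0}, {'delta_pos': [-0.92, 2.32, 0.42], 'angular': [-0.5, -0.5, 6.9], 'grip': 5.0}, {'delta_pos': [-0.63, 2.42, 0.44], 'angular': [-0.4, -0.6, 7.0], 'grip': 5.0}]
```

>>> carry_out(deltas=[{"delta_pos": [-1.6, 0.05, -1.55], "angular": [0.0, 0.0, 6.7], "grip": 5.0}, {"delta_pos": [-1.6, 0.25, -1.55], "angular": [0.0, 0.0, 6.6], "grip": 5.0}, {"delta_pos": [-1.55, 0.4, -1.55], "angular": [0.0, 0.0, 6.7], "grip": 5.0}, {"delta_pos": [-0.55, -0.9, -0.25], "angular": [0.3, -0.3, 6.6], "grip": 5.0}, {"delta_pos": [-0.6, -0.85, -0.25], "angular": [0.2, -0.4, 6.6], "grip": 5.0}])

```text
clock: 14.33
eef_pos: [0.5693, 0.1288, 0.2637]
tool_rot: [[-0.489, 0.322, 0.811], [0.709, 0.688, 0.155], [-0.507, 0.651, -0.565]]
ft_force: [-0.6, -0.2, -1.2]
width: 0.0581
```

>>> carry_out(deltas=[{"delta_pos": [-0.7, -0.75, -0.2], "angular": [0.3, -0.3, 6.6], "grip": 5.0}, {"delta_pos": [-0.8, -0.7, -0.2], "angular": [0.2, -0.4, 6.6], "grip": 5.0}, {"delta_pos": [-0.9, -0.55, -0.2], "angular": [0.3, -0.3, 6.7], "grip": 5.0}, {"delta_pos": [-0.95, -0.45, -0.2], "angular": [0.2, -0.4, 6.6], "grip": 5.0}, {"delta_pos": [-1.0, -0.35, -0.2], "angular": [0.3, -0.3, 6.6], "grip": 5.0}])

```text
clock: 14.75
eef_pos: [0.5654, 0.0751, 0.2602]
tool_rot: [[-0.206, 0.552, 0.808], [0.974, 0.191, 0.119], [-0.089, 0.812, -0.577]]
ft_force: [-0.2, 0.9, -1.0]
width: 0.0586
```

>>> carry_out(deltas=[{"delta_pos": [-1.05, -0.25, -0.2], "angular": [0.3, -0.4, 6.6], "grip": 5.0}, {"delta_pos": [-1.05, -0.15, -0.15], "angular": [0.2, -0.3, 6.6], "grip": 5.0}, {"delta_pos": [-1.05, 0, -0.15], "angular": [0.3, -0.3, 6.6], "grip": 5.0}, {"delta_pos": [-1.05, 0.1, -0.15], "angular": [0.2, -0.4, 6.6], "grip": 5.0}, {"delta_pos": [-1.05, 0.25, -0.15], "angular": [0.3, -0.3, 6.6], "grip": 5.0}])

```text
clock: 15.17
eef_pos: [0.5624, 0.0214, 0.2599]
tool_rot: [[0.155, 0.585, 0.796], [0.925, -0.37, 0.092], [0.348, 0.722, -0.599]]
ft_force: [-0.1, 0.1, -1.6]
width: 0.0582
```

>>> carry_out(deltas=[{"delta_pos": [-1.0, 0.35, -0.15], "angular": [0.3, -0.4, 6.6], "grip": 5.0}, {"delta_pos": [-0.95, 0.45, -0.15], "angular": [0.2, -0.3, 6.7], "grip": 5.0}, {"delta_pos": [-0.9, 0.55, -0.15], "angular": [0.3, -0.4, 6.6], "grip": 5.0}, {"delta_pos": [-2.1, 1.4, 0.25], "angular": [-0.4, -0.5, 6.9], "grip": 5.0}, {"delta_pos": [-1.9, 1.65, 0.3], "angular": [-0.5, -0.5, 7.0], "grip": 5.0}])

```text
clock: 15.58
eef_pos: [0.5639, -0.06, 0.2501]
tool_rot: [[0.483, 0.39, 0.784], [0.567, -0.822, 0.059], [0.667, 0.416, -0.618]]
ft_force: [0.6, 0.5, -0.2]
width: 0.0583
```

>>> carry_out(deltas=[{"delta_pos": [-1.7, 1.85, 0.35], "angular": [-0.4, -0.6, 6.9], "grip": 5.0}, {"delta_pos": [-1.45, 2.05, 0.35], "angular": [-0.5, -0.5, 6.9], "grip": 5.0}, {"delta_pos": [-1.2, 2.2, 0.4], "angular": [-0.4, -0.5, 7.0], "grip": 5.0}, {"delta_pos": [-0.9, 2.3, 0.4], "angular": [-0.5, -0.5, 6.9], "grip": 5.0}, {"delta_pos": [-0.65, 2.4, 0.45], "angular": [-0.4, -0.6, 7.0], "grip": 5.0}])

```text
clock: 16.0
eef_pos: [0.5721, -0.1839, 0.221]
tool_rot: [[0.646, 0.005, 0.764], [-0.002, -1.0, 0.008], [0.764, -0.007, -0.646]]
ft_force: [0.4, 0.6, -1.2]
width: 0.058
```

```bash
python3 - <<'E'
from h import *
g=np.load('grasp.npz'); H=g['p'];RH=g['R']
s=read_state();p=np.array(s['eef_pos']);R=np.array(s['tool_rot']);print(s['clock'],p,R.round(3).tolist(),s['joint_positions'],s['width'],s['ft_force'])
plan([(H+[0,0,.07],RH,3)],grip=5.0)
E
```

```text
16.0 [ 0.5720616  -0.18392849  0.22103344] [[0.646, 0.005, 0.764], [-0.002, -1.0, 0.008], [0.764, -0.007, -0.646]] [-0.69010468 -0.28690855  1.9469561   0.69450164  0.87773908  0.59228163] 0.05800987463052364 [ 0.42581403  0.58556005 -1.21489914]
[{'delta_pos': [-2.04, -0.02, 1.71], 'angular': [0.0, 0.0, -0.1], 'grip': 5.0}, {'delta_pos': [-2.05, -0.03, 1.72], 'angular': [0.0, 0.0, -0.1], 'grip': 5.0}, {'delta_pos': [-2.04, -0.02, 1.71], 'angular': [0.0, 0.0, -0.1], 'grip': 5.0}]
```

>>> carry_out(deltas=[{"delta_pos": [-2.3, 0, 1.9], "angular": [0, 0, -0.1], "grip": 5.0}, {"delta_pos": [-2.3, 0, 1.9], "angular": [0, 0, -0.1], "grip": 5.0}, {"delta_pos": [-2.3, 0, 1.9], "angular": [0, 0, -0.1], "grip": 5.0}, {"delta_pos": [-1.5, -0.05, 1.3], "angular": [0, 0, -0.1], "grip": 5.0}, {"delta_pos": [0, 0, 0], "angular": [0, 0, 0], "grip": 5.0}])

```text
clock: 16.42
eef_pos: [0.5686, -0.18, 0.105]
tool_rot: [[0.652, 0.014, 0.758], [0.006, -1.0, 0.013], [0.758, -0.004, -0.652]]
ft_force: [0.7, 0.3, -1.6]
width: 0.0579
```

>>> carry_out(deltas=[{"delta_pos": [0, 0, 0], "angular": [0, 0, 0], "grip": 5.0}, {"delta_pos": [0, 0, 0], "angular": [0, 0, 0], "grip": 5.0}])

```text
clock: 16.58
eef_pos: [0.5724, -0.1826, 0.114]
tool_rot: [[0.644, 0.014, 0.765], [0.012, -1.0, 0.008], [0.765, 0.004, -0.644]]
ft_force: [0.5, 0.0, -0.3]
width: 0.0582
```

```bash
python3 - <<'E'
from h import *
g=np.load('grasp.npz'); H=g['p'];RH=g['R']
s=read_state();p=np.array(s['eef_pos']);R=np.array(s['tool_rot']);print(s['clock'],p,R.round(3).tolist(),s['width'],s['ft_force'])
plan([(H+[0,0,.008],RH,3),(H+[0,0,.001],RH,3)],grip=5.0)
E
```

```text
16.5833 [ 0.57240822 -0.1826055   0.11397968] [[0.644, 0.014, 0.765], [0.012, -1.0, 0.008], [0.765, 0.004, -0.644]] 0.058200614278357876 [ 0.53329437  0.01032783 -0.30523278]
[{'delta_pos': [-0.91, 0.0, 0.73], 'angular': [0.0, 0.0, 0.2], 'grip': 5.0}, {'delta_pos': [-0.9, 0.0, 0.73], 'angular': [0.0, -0.1, 0.2], 'grip': 5.0}, {'delta_pos': [-0.91, 0.01, 0.74], 'angular': [0.0, 0.0, 0.1], 'grip': 5.0}, {'delta_pos': [-0.18, 0.0, 0.15], 'angular': [0.0, 0.0, 0.0], 'grip': 5.0}, {'delta_pos': [-0.18, 0.0, 0.15], 'angular': [0.0, 0.0, 0.0], 'grip': 5.0}]
[{'delta_pos': [-0.18, 0.0, 0.15], 'angular': [0.0, 0.0, 0.0], 'grip': 5.0}]
```

>>> carry_out(deltas=[{"delta_pos": [-0.9, 0, 0.75], "angular": [0, 0, 0.2], "grip": 5.0}, {"delta_pos": [-0.9, 0, 0.75], "angular": [0, 0, 0.2], "grip": 5.0}, {"delta_pos": [-0.6, 0, 0.45], "angular": [0, 0, 0.1], "grip": 5.0}, {"delta_pos": [0, 0, 0], "angular": [0, 0, 0], "grip": 5.0}, {"delta_pos": [0, 0, 0], "angular": [0, 0, 0], "grip": 5.0}])

```text
clock: 17.0
eef_pos: [0.5719, -0.1825, 0.0832]
tool_rot: [[0.644, 0.009, 0.765], [0.004, -1.0, 0.008], [0.765, -0.002, -0.644]]
ft_force: [-0.0, 0.7, -0.9]
width: 0.0584
```

```bash
python3 - <<'E'
from h import *
g=np.load('grasp.npz'); H=g['p'];RH=g['R']
s=read_state();p=np.array(s['eef_pos']);R=np.array(s['tool_rot']);print(s['clock'],p,R.round(3).tolist(),s['width'],s['ft_force'])
plan([(H+[0,0,.001],RH,4)],grip=5.0)
E
```

```text
17.0 [ 0.5718663  -0.18247271  0.08318176] [[0.644, 0.009, 0.765], [0.004, -1.0, 0.008], [0.765, -0.002, -0.644]] 0.05841864482013831 [-0.03499626  0.65974508 -0.85123501]
[{'delta_pos': [-0.22, 0.01, 0.18], 'angular': [0.0, 0.0, 0.0], 'grip': 5.0}, {'delta_pos': [-0.21, 0.0, 0.17], 'angular': [0.0, -0.1, 0.0], 'grip': 5.0}, {'delta_pos': [-0.22, 0.01, 0.18], 'angular': [0.0, 0.0, 0.1], 'grip': 5.0}, {'delta_pos': [-0.22, 0.01, 0.17], 'angular': [0.0, 0.0, 0.0], 'grip': 5.0}]
```

>>> carry_out(deltas=[{"delta_pos": [-0.2, 0, 0.2], "angular": [0, 0, 0], "grip": 5.0}, {"delta_pos": [-0.2, 0, 0.2], "angular": [0, 0, 0], "grip": 5.0}, {"delta_pos": [-0.2, 0, 0.1], "angular": [0, 0, 0], "grip": 5.0}, {"delta_pos": [-0.15, 0, 0.1], "angular": [0, 0, 0], "grip": 5.0}, {"delta_pos": [0, 0, 0], "angular": [0, 0, 0], "grip": 5.0}])

```text
clock: 17.42
eef_pos: [0.5709, -0.1818, 0.0716]
tool_rot: [[0.645, 0.009, 0.764], [0.003, -1.0, 0.009], [0.764, -0.004, -0.645]]
ft_force: [1.0, 0.4, -0.3]
width: 0.0582
```

>>> carry_out(deltas=[{"delta_pos": [0, 0, 0], "angular": [0, 0, 0], "grip": 5.0}, {"delta_pos": [0, 0, 0], "angular": [0, 0, 0], "grip": 5.0}])

```text
clock: 17.58
eef_pos: [0.5709, -0.1818, 0.0716]
tool_rot: [[0.645, 0.009, 0.764], [0.003, -1.0, 0.009], [0.764, -0.003, -0.645]]
ft_force: [1.1, 0.3, 0.5]
width: 0.0582
```

The pose is within 1 mm of the one at the grasp, with light contact. Releasing.

>>> carry_out(deltas=[{"delta_pos": [0, 0, 0.1], "angular": [0, 0, 0], "grip": 5.0}, {"delta_pos": [0, 0, 0], "angular": [0, 0, 0], "grip": 6.2}, {"delta_pos": [0, 0, 0], "angular": [0, 0, 0], "grip": 6.6}, {"delta_pos": [0, 0, 0], "angular": [0, 0, 0], "grip": 8}, {"delta_pos": [0, 0, 0], "angular": [0, 0, 0], "grip": 9.4}])

```text
clock: 18.0
eef_pos: [0.5713, -0.1817, 0.0706]
tool_rot: [[0.646, 0.009, 0.763], [0.003, -1.0, 0.01], [0.763, -0.004, -0.646]]
ft_force: [-0.1, 0.6, 0.5]
width: 0.0757
```

>>> carry_out(deltas=[{"delta_pos": [0, 0, 0], "angular": [0, 0, 0], "grip": 9.4}, {"delta_pos": [0, 0, 0], "angular": [0, 0, 0], "grip": 9.4}, {"delta_pos": [0, 0, 0], "angular": [0, 0, 0], "grip": 9.4}, {"delta_pos": [0, 0, 0], "angular": [0, 0, 0], "grip": 9.4}, {"delta_pos": [0, 0, 0], "angular": [0, 0, 0], "grip": 9.4}])

```text
clock: 18.42
eef_pos: [0.5714, -0.1817, 0.0707]
tool_rot: [[0.646, 0.009, 0.764], [0.003, -1.0, 0.009], [0.764, -0.004, -0.646]]
ft_force: [-0.2, 0.2, -1.0]
width: 0.0938
```

```bash
python3 - <<'E'
from h import *
a,_=grab('scene'); b,_=grab('top'); s=read_state(); print(s['clock'],s['eef_pos'],s['width'],s['ft_force'])
o=[cv2.resize(np.clip(i[y:y+100,x:x+100]*1.5,0,255).astype(np.uint8),(400,400),interpolation=cv2.INTER_CUBIC) for i,(x,y) in((a,(190,220)),(b,(342,140)))]
cv2.imwrite('pics/home.png',np.hstack(o)[:,:,::-1])
E
```

```text
18.5167 [ 0.57141349 -0.18170889  0.07068127] 0.09383232870041716 [ 0.05042133  0.12180639 -0.03905477]
```

View pics/home.png

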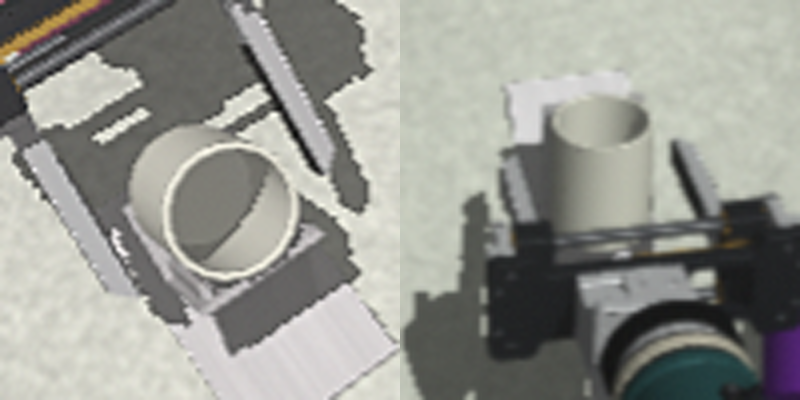

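The empty cup lies home at the same place as before (scene crop mouth (230,212), same as at the grasp) and the fingers are clear on both sides. Retreating straight back.

>>> carry_out(deltas=[{"delta_pos": [0, 0, -1.5], "angular": [0, 0, 0], "grip": 9.4}, {"delta_pos": [0, 0, -2.5], "angular": [0, 0, 0], "grip": 9.4}, {"delta_pos": [0, 0, -3], "angular": [0, 0, 0], "grip": 9.4}, {"delta_pos": [0, 0, -3], "angular": [0, 0, 0], "grip": 9.4}, {"delta_pos": [0, 0, -3], "angular": [0, 0, 0], "grip": 9.4}])

```text
clock: 18.93
eef_pos: [0.4711, -0.1823, 0.155]
tool_rot: [[0.646, 0.01, 0.763], [0.004, -1.0, 0.01], [0.763, -0.004, -0.646]]
ft_force: [0.7, -1.3, 0.2]
width: 0.094
```

>>> carry_out(deltas=[{"delta_pos": [1.5, 0, -2.5], "angular": [0, 0, 0], "grip": 9.4}, {"delta_pos": [2, 0, -2], "angular": [0, 0, 0], "grip": 9.4}, {"delta_pos": [1.5, 0, -1.5], "angular": [0, 0, 0], "grip": 9.4}, {"delta_pos": [0, 0, 0], "angular": [0, 0, 0], "grip": 9.4}, {"delta_pos": [0, 0, 0], "angular": [0, 0, 0], "grip": 9.4}])

```text
clock: 19.35
eef_pos: [0.4587, -0.1839, 0.2329]
tool_rot: [[0.645, 0.009, 0.765], [0.005, -1.0, 0.007], [0.765, -0.001, -0.645]]
ft_force: [-0.2, -0.6, -0.1]
width: 0.094
```

```bash
python3 - <<'E'
from h import *
a,da=grab('scene','scene1.png'); b,db=grab('top','top1.png'); s=read_state(); print(s['clock'],s['eef_pos'],s['ft_force'])
T=np.load('top0.npz');S=np.load('scene0.npz')
for n,i0,i1,(x,y) in(('scene cup',S['im'],a,(220,255)),('top cup',T['im'],b,(372,158)),('scene stack',S['im'],a,(325,205)),('scene marker',S['im'],a,(265,195)),('scene buttons',S['im'],a,(350,125))):
    print(n,'mean abs diff',np.abs(i0[y:y+30,x:x+40].astype(int)-i1[y:y+30,x:x+40]).mean().round(2))
o=[cv2.resize(np.clip(i[y:y+h,x:x+h]*1.5,0,255).astype(np.uint8),(400,400),interpolation=cv2.INTER_CUBIC) for i,(x,y),h in((a,(310,110),130),(a,(190,180),130))]
cv2.imwrite('pics/final.png',np.hstack(o)[:,:,::-1])
E
```

```text
19.45 [ 0.45820317 -0.18278734  0.22950832] [-0.05166931  0.38940141  0.08807372]
scene cup mean abs diff 24.68
top cup mean abs diff 11.6
scene stack mean abs diff 7.41
scene marker mean abs diff 7.7
scene buttons mean abs diff 7.68
```

View pics/final.png

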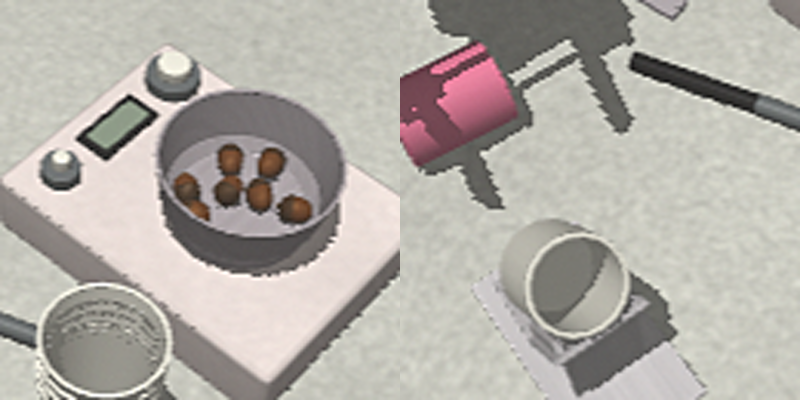

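Seven acorns lie in the bowl, the cup is home and empty, the tare button is up, and the stack and marker are in place. I'll run one numeric check of the cup with the same cylinder fit, then hand in.

```bash
python3 - <<'E'
import io,contextlib
with contextlib.redirect_stdout(io.StringIO()): from m import *
_,d=grab('top'); uv,p=cloud('top',d)
m=(p[:,2]>.06)&(p[:,2]<.14)&(p[:,0]>.52)&(p[:,0]<.63)&(abs(p[:,1]+.18)<.035)&(uv[:,1]>172)
r=cyl(p[m],0,1); P=p[m]; y,t=r.x[2:];a=np.array([np.sin(t)*np.cos(y),np.sin(t)*np.sin(y),np.cos(t)])
ax=np.percentile((P-np.array([*r.x[:2],.075]))@a,[1,99]);print(len(P),r.x[:2],np.degrees(r.x[2:]),ax)
if np.hypot(*(r.x[:2]-[.5709,-.1826]))<.009 and 33<np.degrees(t)<47: ticket.finish_job(); print('handed in')
E
```

```text
678 [ 0.57098995 -0.18103334] [ 1.41669637 39.89171514] [-0.03746951  0.03598878]
the job is handed in; nothing more can be done
handed in
```

I pressed the tare button fully down, poured all seven acorns into the weighing bowl, laid the empty cup back in its stand and handed the job in. The run used about 19.5 s of the 64 s allowed; no verdict was reported.

**Tare:** The first press with both fingers closed met a hard stop, and so did one with a single finger, so I wasn't sure either went fully down. A slow press with one finger then gave a force curve that fits the button bottoming out: about 2 N rising to 4 N, then a hard stop at about 5 N. The highest force on the button was about 20 N.

**Last checks:**
- **Acorns:** all seven are visible inside the bowl in the final picture.
- **Cup:** its centre is about 2 mm from where I first measured it, and it leans 39.9° towards the stand's +x.
- **Buttons and bystanders:** in the final picture the tare button is up again. The power button, cup stack and marker look unmoved.
- **Robot:** the gripper is well clear of everything.

**What disagreed:**
- The tool height read about 4 mm high at the button.
- The scene camera put the finger a few mm off from the robot's own reading.
- The gripper read 58 mm on the 60 mm cup.
- A rough before/after image comparison showed some difference everywhere, probably from shadows and the arm. I judged the stack and marker by eye rather than measuring them.

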